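# Rock the seized insert out of the dry-block heater

### The arm

A 6-joint arm with a two-finger parallel gripper is mounted at the origin on a cart in front of the work surface, level with it; the furniture and walls round the work are solid. World frame = base frame: x ahead of the robot, y to its left, z up, the work surface at z = 0. Lengths are in m, angles in rad, forces in N, time in s.
With the tool pointing down it reaches from about 0.35 to 0.775 m from the base axis. Payload 7.3 kg.
Tool frame: the origin (TCP) lies on the centre line of the jaws, within the pads' length; the fingertips stand 14 mm ahead of it and the grasp point (between the pads) lies 5 mm behind it; z points along the fingers, y is the direction in which the jaws open and shut (so a half turn about z gives the same grasp; the last joint's range is limited). The gripper opens to 92 mm and grips with 3 to 60 N. Pads are 19 mm wide; open, the fingers measure 130 mm over their backs; the gripper's body (75 mm by 190 mm) begins 47 mm behind the grasp point.
Start: joints at [-1.307, 0.342, 1.524, -0, 1.275, -0.146], TCP at [0.209, -0.482, 0.241] pointing down, gripper open.
Joint ranges: [-2.53, 2.53], [-0.77, 2.02], [0.04, 2.7], [-1, 4.14], [0.28, 2.66], [-3.11, 3.11]. Speed limits (rad/s): [2.57, 2.57, 3.14, 3.14, 3.14, 3.14].

### API

Orientations are given as [roll, pitch, yaw] about the fixed x, y, z axes, in that order (R = Rz(yaw) Ry(pitch) Rx(roll)).
In Python, from cell import telemetry, cams, robot gives the robot as it stands.
- The arm moves only by the tool servo_tool, never from a script. Its argument "targets" is text: rows parted by semicolons, each of 4 numbers parted by spaces: the shift along the tool's x, y, z in mm, then the turn about the tool's z in rad. In form: x y z yaw; .... A call has 1 to 20 rows; each row shifts and turns the pose as measured when the row begins, along the tool's axes as they then stand; what a row does not reach is not made up. A row lasts 1/8 s, in which the tool goes at most 62.5 mm and 10.7 degrees, less where a joint would pass 70% of its speed; a pose out of reach is approached as far as the arm can. A call with a gripper value outside its range is refused whole. "hand" is the opening, from 0 (shut) to 1 (fully open), set as the call begins (left out, the last holds). The fingers move at their own pace and stop on an object; "squeeze" is the grip in N (left out, the last holds). Time passes only in rows, so rows that do not move let the fingers close. It gives the time, the measured TCP pose, the force and the opening at its end, in the units of the state.
- telemetry.observe(): the state, without advancing time (a new reading comes with each control period).
- cams.read_camera(name): name is "scene" or "top" or "wrist"; returns a dict with "color" (400x640x3 uint8, red, green, blue), "K" (3x3 intrinsics, pixels), "R" (3x3) and "t" (3): a world point X has camera coordinates R X + t. Camera axes: x right, y down, z forward; pixel columns grow to the right and rows downward; lengths in m; the calibration is good to about 2 mm. A picture is of the moment at which its call begins. There is no depth.
- robot.hand_in(): hands the job in, once; it reports no verdict.
Trained networks look in a picture, given as the dict that the camera call returned (one of the last four; its "shot" number tells which), for a name from the list of things; names that differ only in an ending like _2 or _b are one class to them, and where a whole thing is asked for, a point or a joint stands for the part that bears it (a point fixed in the world has none). Each returns a list of dicts, best first, with "score" (0 to 1); they miss things now and then, are a little off and sometimes report something else, mostly with a low value. They report only what shows in the picture. A call takes as long as a camera call. They do not tell look-alikes from the thing itself.
- cams.cut_out(picture, query): "region" (400x640 bool, what is visible of it) and "extent" ([centre column, centre row, width, height] in pixels, round what is visible of it).
The state is a dict: "time": time; "qpos": joint angles; "qvel": joint speeds; "joint_efforts": joint torques, N m; "tool_pos": TCP position; "tool_rot": TCP orientation; "contact_force": force on the tool from outside, world axes, zero at the start; "torque": the same for the moment, N m; "opening": finger opening in m.
Only numpy, scipy, OpenCV 4.12 (cv2) and the standard library are available. Lean on these libraries where they do the work, as an engineer would, in place of code of your own. Each camera call takes 0.05 s, during which the arm holds its last target.

### The job

A small white bottle with a grey cap is standing on the aluminium insert of the dry-block heater: first lift it off, stand it upright on the worktop and let it go. Then take the insert by its black handle and, because it sits tight between the spring rollers along its two long sides, rock it sideways (across its narrow width), first one side up and then the other, until it frees - no straight yank. Lift it level until its underside is about 2 to 3 cm above the heater's top, straight over the well, and finish there still holding it still; leave the timer, the tip box and the forceps where they are.

Things in the scene. Friction and masses are not known exactly. Their poses are not given: they have to be found in the camera images.
- heater: Dry-block heater, fixed: white box 190 (its x) x 120 (y) x 75 mm high, grey control panel on its -x end. Origin: centre of its underside on the worktop; z up. In its flat top an open well 136 (x) x 70 (y) mm, 30 mm deep (floor 45 mm above the worktop), with one sprung steel roller along each long wall, pressing on the insert.
- well_mouth (a point): Centre of the well's mouth, level with the heater's top (75 mm above the worktop); axes as the heater's.
- insert: Loose aluminium insert seated in the well, 0.4 kg: block 130 (its x) x 60 (y) x 44 mm, six dark tube bores at its +x end, handle up from the middle of its top. Origin: centre of its underside; axes parallel to the heater's. Seated, it stands on the well floor. Freeing one side by leaning it about the other side's bottom edge takes 0.2 rad of lean about x and some 15 N sideways at the handle.
- roller_left (a joint): Travel (m) of the sprung roller on the well's +y side, 6 mm thick, its axis 13 mm above the well floor; grows as it is pushed outward (2 mm at most, when the insert's ridge passes). A 2 mm ridge along the foot of the insert's +y side, 8 mm above its underside, is caught under it: that side must rise 10 mm; then the roller snaps in below the ridge and keeps that side up. About 25 N lift a side.
- roller_right (a joint): The same on the well's -y side. Pulling both sides up at once takes about 50 N and comes with a jerk. With one side up, leaning the insert back to level about that raised side frees the other; then only light friction holds it. Gaps of 5 mm at the long sides and 3 mm at the ends leave room to rock. Empty, a roller reads -0.002.
- handle_grip (a point): Middle of the black plastic handle grip of the insert, 106 mm above the insert's underside. The grip is an upright rounded block 16 mm (insert's x) by 26 mm (insert's y) by 50 mm high; its top is 127 mm above the insert's underside. Axes as the insert's.
- bottle: White reagent bottle with a grey screw cap, 70 mm tall, body 42 mm in diameter, cap 30 mm in diameter and 23 mm high (from 47 to 70 mm above the bottle's underside), 0.11 kg. Origin: centre of its underside; z up along the bottle. It starts on top of the insert, at its -x end, about 43 mm from the handle; grip it by the cap with the fingers on the insert's +y and -y sides.
- kitchen_timer: White countdown timer 66 x 66 x 19 mm lying on the worktop; origin: centre of its underside. Leave alone.
- tips: Blue box of pipette tips with a clear lid, 78 x 116 x 68 mm, on the worktop; origin: centre of its underside. Leave alone.
- tweezers: Steel forceps, 130 x 22 x 8 mm, lying on the worktop; origin: centre of their underside. Leave alone.
There are look-alikes about, which are no part of the job. What is shaped like the bottle but pink or yellow is not meant.

How it is judged:
By the outcome, as a careful person would: the job done as asked, in the order asked, and still so for the second after the job is handed in, while the arm keeps its last pose, push and grip.
It also fails if it takes over 54 s, if anything falls off the work surface, if the arm or the gripper's body presses on something with over 40 N, if the wrist force passes 120 N, or if a joint passes its speed limit or range.

## Working session

There is one attempt and no reset: what is moved stays moved. The work goes in short steps, Python scripts to look and compute and a tool call to move; the robot and the scene stay as the last step left them, time stands still between calls to the robot, and variables do not carry over. Pictures are saved under pics/ and viewed, and the job is handed in when it is done.

Besides the shell and the picture viewer there is one more tool, called after "Call:" as name(argument=value, ...) on one line, values as JSON. servo_tool: Moves the arm, as the interface text tells. Its arguments: {"type":"object","properties":{"targets":{"type":"string"},"hand":{"type":"number"},"squeeze":{"type":"number"}},"required":["targets"]}

```bash
ls; mkdir -p pics; python3 - <<'E'
from cell import telemetry, cams, robot
import cv2
s=telemetry.observe(); print({k:(v if not hasattr(v,'round') else v) for k,v in s.items()})
for n in ["scene","top"]:
    p=cams.read_camera(n); cv2.imwrite(f"pics/{n}0.png",p["color"][:,:,::-1])
    print(n,p["K"],p["R"],p["t"],p["shot"])
    for q in ["heater","insert","handle_grip","bottle","kitchen_timer","tips","tweezers"]:
        for d in cams.cut_out(p,q)[:4]: print(n,q,round(d["score"],2),d["extent"])
E
```

```text
pics
{'time': 0.0, 'qpos': array([-1.30699928e+00,  3.42705175e-01,  1.52501101e+00, -5.11200935e-06,
        1.27540653e+00, -1.45999009e-01]), 'qvel': array([1.29815642e-04, 4.18254955e-04, 1.49689318e-05, 6.16676620e-06,
       3.96867745e-04, 4.25126097e-04]), 'joint_efforts': array([ 2.21046874e-03, -4.31241095e+01, -2.44217509e+01,  7.19470507e-02,
        5.59643924e-02, -1.47106834e-04]), 'tool_pos': array([ 0.2090894 , -0.48114567,  0.24005616]), 'tool_rot': array([-3.14007816e+00, -2.17757973e-04,  4.09797385e-01]), 'contact_force': array([-0.22201773, -0.36391117, -1.02849865]), 'torque': array([-0.01459322, -0.03003111, -0.01658809]), 'opening': 0.09177340499727873}
scene [[492.14627181   0.         320.25745196]
 [  0.         492.14627181 191.09488324]
 [  0.           0.           1.        ]] [[-0.64980015 -0.76007144  0.00715332]
 [-0.50410281  0.42388578 -0.75246342]
 [ 0.56889377 -0.49255685 -0.65859519]] [0.30988329 0.36301667 1.01859603] 1
scene heater 0.63 [302.8, 223.6, 90.8, 67.5]
scene insert 0.87 [301.9, 202.4, 56.7, 48.9]
scene handle_grip 0.8 [306.8, 202.8, 58.4, 50.5]
scene bottle 0.66 [323.4, 278.6, 16.9, 29.3]
scene tips 0.78 [373.6, 140.8, 45.0, 39.7]
scene tweezers 0.42 [246.5, 296.5, 22.2, 13.0]
top [[386.12531265   0.         319.19485348]
 [  0.         386.12531265 206.29478438]
 [  0.           0.           1.        ]] [[-0.02220304 -0.9995142   0.02187196]
 [-0.99420401  0.01977262 -0.1056761 ]
 [ 0.1051923  -0.02409152 -0.99416004]] [-0.0695897   0.53224135  1.32248534] 2
top heater 0.6 [291.8, 211.1, 60.1, 64.7]
top handle_grip 0.56 [291.9, 209.9, 36.3, 42.2]
top bottle 0.59 [298.7, 219.3, 14.6, 9.2]
top bottle 0.58 [303.2, 259.7, 10.8, 11.0]
top bottle 0.44 [272.4, 258.2, 12.0, 11.7]
top kitchen_timer 0.92 [400.9, 235.3, 26.9, 20.0]
top tips 0.85 [403.2, 167.1, 34.8, 26.1]
```

```bash
python3 - <<'E'
import cv2
a=cv2.imread("pics/scene0.png"); b=cv2.imread("pics/top0.png")
cv2.imwrite("pics/s1.png",cv2.resize(a[100:330,200:440],None,fx=3,fy=2.6*3/2.6*0+2.6) if 0 else cv2.resize(a[120:320,200:440],None,fx=3,fy=3))
cv2.imwrite("pics/t1.png",cv2.resize(b[140:300,230:440],None,fx=3.6,fy=3.6))
E
```

```text
(no output)
```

View pics/s1.png

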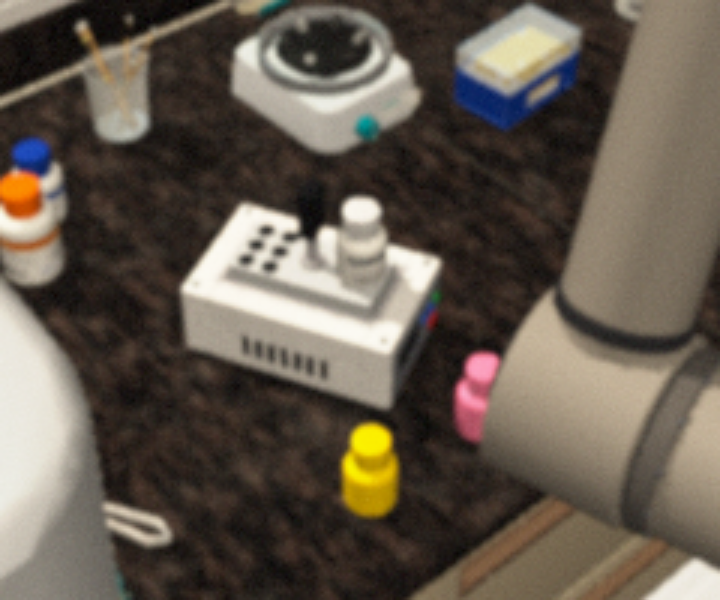

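View pics/t1.png

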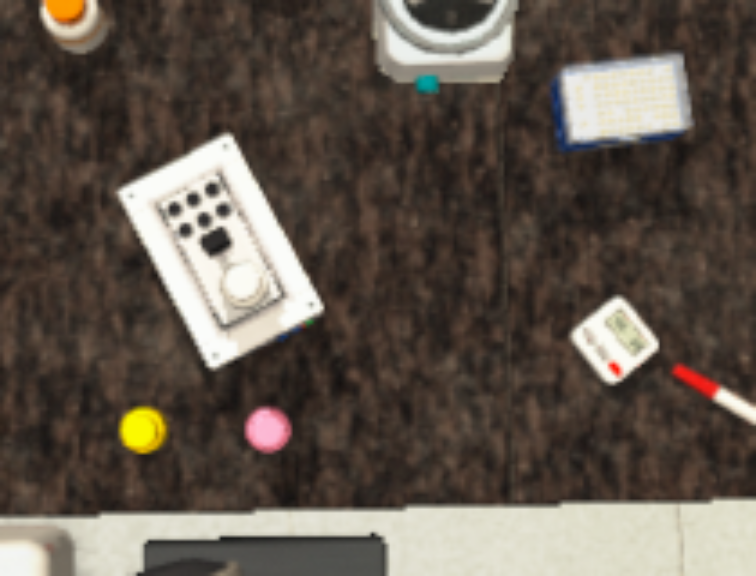

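View pics/top0.png

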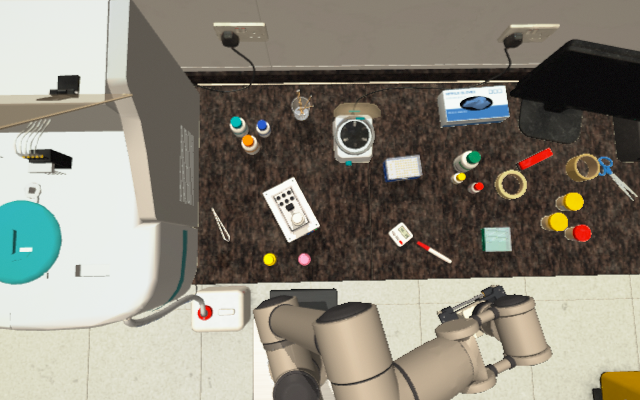

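```bash
cat > h.py <<'E'
import numpy as np, cv2
from scipy.spatial.transform import Rotation as Ro
def back(p,uv,z):
    d=np.linalg.inv(p["K"])@np.array([uv[0],uv[1],1.0]); R=np.array(p["R"]);t=np.array(p["t"])
    c=-R.T@t; d=R.T@d; return c+d*(z-c[2])/d[2]
def proj(p,X):
    X=np.atleast_2d(X); c=X@np.array(p["R"]).T+np.array(p["t"]); q=c@np.array(p["K"]).T; return q[:,:2]/q[:,2:]
def toolR(s): return Ro.from_euler('xyz',s["tool_rot"]).as_matrix()
E
python3 - <<'E'
from cell import cams, telemetry
from h import *
from scipy.optimize import minimize
P={n:cams.read_camera(n) for n in ["top","scene"]}
import pickle; pickle.dump(P,open("P0.pkl","wb"))
p=P["top"]
c=[np.array(x)/3.6+[230,140] for x in [(118,190),(228,133),(323,307),(212,368)]]
W=[back(p,x,.075) for x in c]
print(np.round(W,4)); print(np.mean(W,0), [np.linalg.norm(W[i]-W[(i+1)%4]) for i in range(4)])
# silhouettes
def mask(p): 
    g=p["color"].astype(int); return (g.min(2)>120)&((g.max(2)-g.min(2))<60)
def box(x,y,a,z0=0,z1=.075):
    o=np.array([[sx*.095,sy*.06] for sx,sy in [(1,1),(1,-1),(-1,-1),(-1,1)]]); r=np.array([[np.cos(a),-np.sin(a)],[np.sin(a),np.cos(a)]])
    q=o@r.T+[x,y]; return np.vstack([np.c_[q,np.full(4,z0)],np.c_[q,np.full(4,z1)]])
a0=np.arctan2(*( (W[0]+W[1]-W[2]-W[3])[[1,0]])); m=np.mean(W,0)
print("yaw0",a0)
# edge based: gradient magnitude along top-face edges in both
G={n:cv2.GaussianBlur(np.hypot(*[cv2.Sobel(cv2.cvtColor(q["color"],7).astype(np.float32),cv2.CV_32F,i,1-i) for i in (0,1)]),(0,0),1.0) for n,q in P.items()}
def cost(v,names):
    b=box(*v)[4:]; t=np.linspace(.03,.97,60)[:,None]; pts=np.vstack([b[i]*(1-t)+b[(i+1)%4]*t for i in range(4)])
    s=0
    for n in names:
        u=proj(P[n],pts).astype(np.float32); s-=cv2.remap(G[n],u[:,:1],u[:,1:],1).mean()
    return s
for ns in (["top"],["scene"],["top","scene"]):
    best=min((minimize(cost,[m[0]+dx,m[1]+dy,a0+da],args=(ns,),method="Nelder-Mead",options=dict(initial_simplex=[[m[0]+dx,m[1]+dy,a0+da],[m[0]+dx+.004,m[1]+dy,a0+da],[m[0]+dx,m[1]+dy+.004,a0+da],[m[0]+dx,m[1]+dy,a0+da+.03]])) for dx in(-.004,0,.004) for dy in(-.004,0,.004) for da in(-.03,0,.03)),key=lambda r:r.fun)
    print(ns,best.x,best.fun)
v=best.x; 
def h2w(x,y,z): return [v[0]+np.cos(v[2])*x-np.sin(v[2])*y, v[1]+np.sin(v[2])*x+np.cos(v[2])*y, z]
for n,q in P.items():
    im=q["color"][:,:,::-1].copy(); im=cv2.resize(im,None,fx=4,fy=4,interpolation=2)
    pts={'c':[h2w(0,0,z) for z in (.089,.172)],'b':[h2w(-.043,0,z) for z in (.089,.159)]}
    for X in box(*v): cv2.circle(im,tuple(int(k) for k in proj(q,X)[0]*4+2),3,(0,0,255),-1)
    for l in pts.values(): 
        u=[tuple(int(k) for k in a*4+2) for a in proj(q,l)]; cv2.line(im,u[0],u[1],(0,200,0),2)
    cc=proj(q,[h2w(0,0,.07)])[0]*4; x0,y0=int(cc[0])-280,int(cc[1])-250
    cv2.imwrite(f"pics/fit_{n}.png",im[y0:y0+500,x0:x0+560])
s=telemetry.observe();print(s["time"])
E
```

```text
[[ 0.5755  0.1101  0.075 ]
 [ 0.6279  0.0061  0.075 ]
 [ 0.4616 -0.08    0.075 ]
 [ 0.4071  0.0243  0.075 ]]
[0.5180428  0.01512542 0.075     ] [np.float64(0.11646578050539129), np.float64(0.18733530525804484), np.float64(0.11765984162342014), np.float64(0.18904024901598623)]
yaw0 0.4744668186329597
['top'] [0.51812774 0.01639388 0.46928797] -476.4296875
['scene'] [0.52184944 0.01829531 0.47430709] -303.10040283203125
['top', 'scene'] [0.51963669 0.01726141 0.47226949] -746.5833740234375
0.9
```

```bash
python3 -c "
import cv2,numpy as np
a=cv2.imread('pics/fit_top.png');b=cv2.imread('pics/fit_scene.png')
cv2.imwrite('pics/fit2.png',cv2.resize(np.hstack([a,b]),(800,357)))"
```

```text
(no output)
```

View pics/fit2.png

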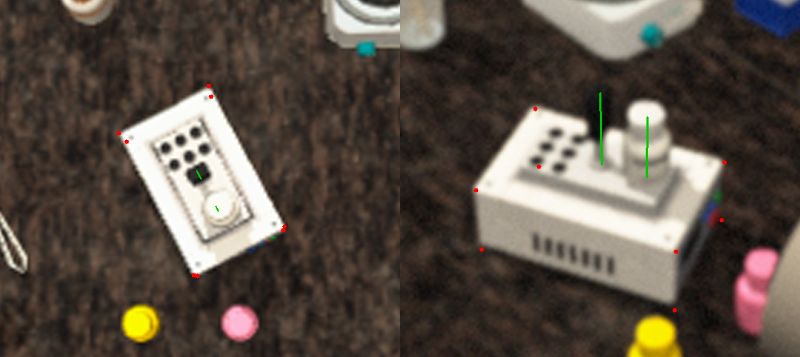

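```bash
cat >> h.py <<'E'
HX,HY,HA=0.5190,0.0170,0.4715
def h2w(x,y,z): return np.array([HX+np.cos(HA)*x-np.sin(HA)*y, HY+np.sin(HA)*x+np.cos(HA)*y, z])
def w2h(X): d=np.array(X)-[HX,HY,0]; return np.array([np.cos(HA)*d[0]+np.sin(HA)*d[1],-np.sin(HA)*d[0]+np.cos(HA)*d[1],d[2]])
def plan(s,goal,yaw):
    R=toolR(s); d=R.T@(np.array(goal)-s["tool_pos"])*1000
    dy=(yaw-s["tool_rot"][2]+np.pi)%(2*np.pi)-np.pi
    print("delta tool mm",np.round(d,1),"turn",round(-dy,3),"|",np.round(s["tool_pos"],4),np.round(s["tool_rot"],3),"heater-fr",np.round(w2h(s["tool_pos"])*1000,1))
E
python3 - <<'E'
from cell import telemetry
from h import *
plan(telemetry.observe(),h2w(-.043,0,.24),HA)
E
```

```text
delta tool mm [ 439.8 -331.2    0.7] turn -0.062 | [ 0.2092 -0.4815  0.2407] [ 3.142 -0.     0.41 ] heater-fr [-502.4 -303.4  240.7]
```

Call:
servo_tool(targets="35 -27 0 -0.06;37 -28 0 0;37 -28 0 0;37 -28 0 0;37 -28 0 0;37 -28 0 0;37 -28 0 0;37 -28 0 0;37 -28 0 0;37 -28 0 0;30 -15 0 0;0 0 0 0", hand=1)

```text
time: 2.4
tool_pos: [0.4399, -0.0276, 0.2415]
tool_rot: [3.136, -0.003, 0.47]
contact_force: [0.6, -0.5, 0.0]
opening: 0.0918
```

```bash
python3 - <<'E'
from cell import telemetry
from h import *
plan(telemetry.observe(),h2w(-.043,0,.24),HA)
E
```

```text
delta tool mm [47.8 -3.9  1.6] turn -0.002 | [ 0.4399 -0.0276  0.2415] [ 3.136e+00 -3.000e-03  4.700e-01] heater-fr [-90.8  -3.8 241.5]
```

Call:
servo_tool(targets="24 -2 0 0;22 -2 0 0;3 0 0 0;0 0 0 0")

```text
time: 2.9
tool_pos: [0.4808, -0.0039, 0.2415]
tool_rot: [3.136, -0.001, 0.469]
contact_force: [-0.3, 0.0, 0.4]
opening: 0.0921
```

```bash
python3 - <<'E'
from cell import telemetry,cams
from h import *
s=telemetry.observe()
plan(s,h2w(-.043,0,.153),HA)
p=cams.read_camera("wrist"); cv2.imwrite("pics/w1.png",p["color"][:,:,::-1])
for d in cams.cut_out(p,"bottle"): print(d["score"],d["extent"])
print(np.round(proj(p,[h2w(-.043,0,.159),h2w(-.043,0,.089),h2w(0,0,.172),h2w(-.043,.015,.159),h2w(-.043,-.015,.159)]),1))
q=cams.read_camera("top");S=cams.read_camera("scene")
import pickle; pickle.dump(p,open("W.pkl","wb"))
E
```

```text
delta tool mm [ 0.4 -1.8 88.5] turn -0.003 | [ 0.4808 -0.0039  0.2415] [ 3.136e+00 -1.000e-03  4.690e-01] heater-fr [-43.5  -1.2 241.5]
0.91 [319.1, 195.2, 44.0, 56.5]
0.85 [201.6, 229.2, 42.8, 32.1]
0.58 [285.6, 285.9, 28.7, 24.1]
[[314.9 209.6]
 [315.  190.5]
 [314.6 156.5]
 [295.8 209.7]
 [333.9 209.5]]
```

View pics/w1.png

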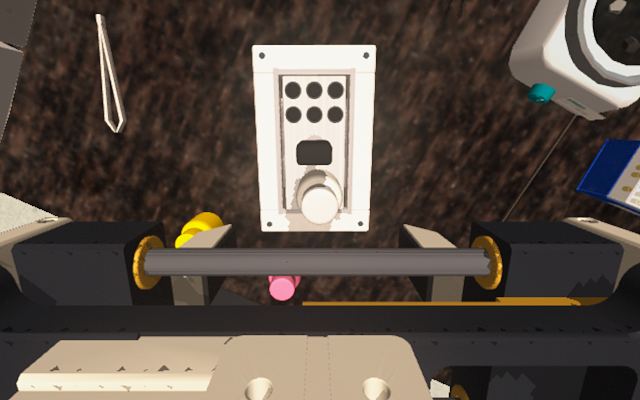

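```bash
python3 - <<'E'
from h import *
import pickle
p=pickle.load(open("W.pkl","rb"));T=pickle.load(open("P0.pkl","rb"))
print("cap",w2h(back(p,(320.5,205.5),.159))*1000)
print("grip top",w2h(back(p,(314,152.5),.172))*1000)
for c in [(254,46),(376,45),(368,231),(262,232)]: print("corner",w2h(back(p,c,.075))*1000)
for n in T: 
  print(n,proj(T[n],[h2w(-.043,0,.159),h2w(-.040,-.004,.159),h2w(0,0,.172)]))
a=cv2.imread("pics/top0.png")[180:240,260:320];cv2.imwrite("pics/t3.png",cv2.resize(a,None,fx=9,fy=9,interpolation=2))
a=cv2.imread("pics/scene0.png")[170:230,270:350];cv2.imwrite("pics/s3.png",cv2.resize(a,None,fx=9,fy=9,interpolation=2))
E
```

```text
cap [-39.68786819  -4.42995973 159.        ]
grip top [  2.82068188   0.3987917  172.        ]
corner [94.50885253 57.26679079 75.        ]
corner [ 95.22205603 -58.61566313  75.        ]
corner [-92.07167537 -58.26486079  75.        ]
corner [-92.66247546  58.58972044  75.        ]
top [[295.59764661 218.20645706]
 [296.27495231 216.76964074]
 [288.98094034 205.78535664]]
scene [[320.50226117 191.08816642]
 [319.98779537 189.76884184]
 [304.13582962 182.49601106]]
```

View pics/t3.png

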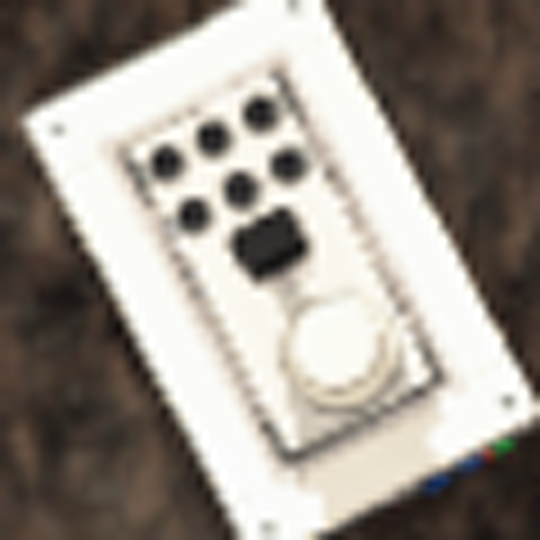

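View pics/s3.png

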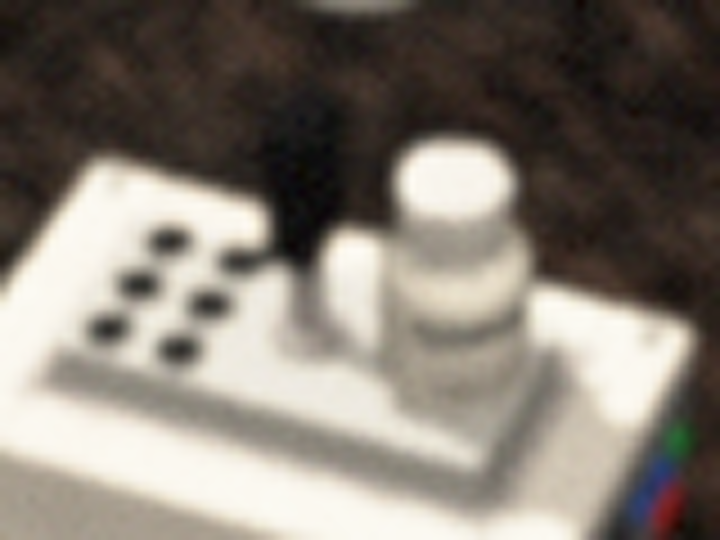

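Call:
servo_tool(targets="2.5 3.5 10 0;0 0 20 0;0 0 20 0;0 0 20 0;0 0 12 0;0 0 6 0;0 0 0 0")

```text
time: 3.98
tool_pos: [0.4851, -0.0077, 0.1493]
tool_rot: [3.135, -0.002, 0.467]
contact_force: [0.0, -0.1, -0.2]
opening: 0.092
```

```bash
python3 - <<'E'
from cell import telemetry,cams
from h import *
s=telemetry.observe()
plan(s,h2w(-.041,-.0045,.153),HA)
p=cams.read_camera("wrist"); cv2.imwrite("pics/w2.png",p["color"][:,:,::-1])
p=cams.read_camera("scene"); a=p["color"][140:240,250:370,::-1]; cv2.imwrite("pics/s4.png",cv2.resize(a,None,fx=6,fy=6))
E
```

```text
delta tool mm [ 0.5 -2.1 -3.8] turn -0.005 | [ 0.4851 -0.0077  0.1493] [ 3.135e+00 -2.000e-03  4.670e-01] heater-fr [-41.5  -6.6 149.3]
```

View pics/w2.png

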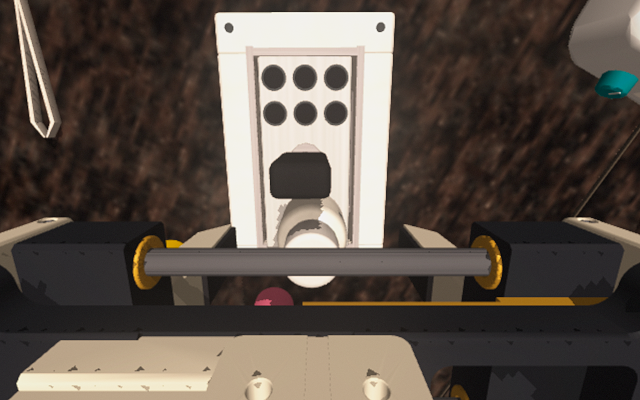

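View pics/s4.png

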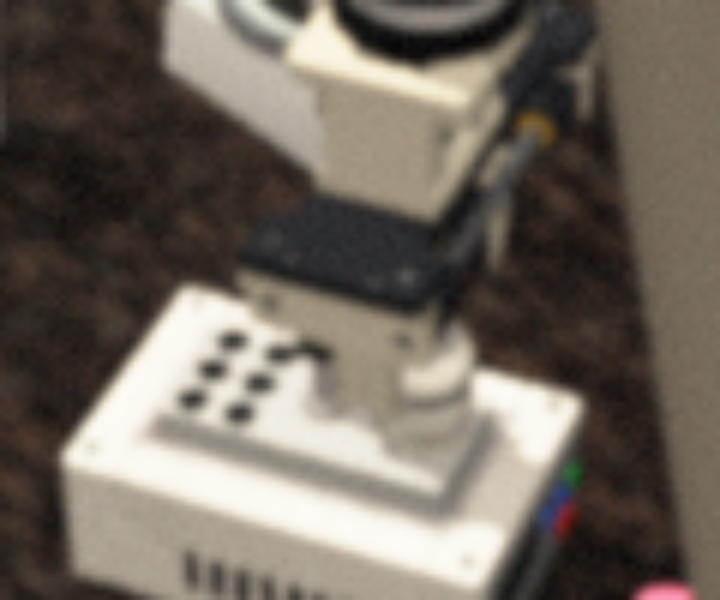

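Call:
servo_tool(targets="0.5 -2.5 -4 0;0 0 0 0")

```text
time: 4.32
tool_pos: [0.4853, -0.0051, 0.1552]
tool_rot: [3.133, -0.004, 0.467]
contact_force: [-0.4, 0.3, -0.4]
opening: 0.0919
```

Call:
servo_tool(targets="0 0 0 0;0 0 0 0;0 0 0 0;0 0 0 0;0 0 0 0;0 0 0 0", hand=0, squeeze=20)

```text
time: 5.08
tool_pos: [0.4854, -0.0051, 0.1555]
tool_rot: [3.132, -0.005, 0.467]
contact_force: [-0.4, 1.5, -0.4]
opening: 0.0364
```

Call:
servo_tool(targets="0 0 0 0;0 0 0 0;0 0 0 0")

```text
time: 5.45
tool_pos: [0.4854, -0.0051, 0.1555]
tool_rot: [3.133, -0.005, 0.467]
contact_force: [-0.3, -0.3, 0.2]
opening: 0.0296
```

Call:
servo_tool(targets="0 0 -8 0;0 0 -20 0;0 0 -20 0;0 0 -20 0;0 0 0 0")

```text
time: 6.08
tool_pos: [0.4846, -0.0047, 0.2267]
tool_rot: [3.133, -0.005, 0.467]
contact_force: [-0.3, -0.7, -1.1]
opening: 0.0293
```

```bash
python3 - <<'E'
from cell import telemetry,cams
from h import *
s=telemetry.observe()
plan(s,[.47,-.18,.22],HA); print(s["contact_force"],s["opening"])
p=cams.read_camera("top")
im=cv2.resize(p["color"][:,:,::-1],None,fx=3,fy=3)
u=proj(p,[[.47,-.18,0]])[0]; cv2.circle(im,(int(u[0]*3),int(u[1]*3)),10,(0,255,0),2); cv2.imwrite("pics/t5.png",im[400:900,600:1350])
p=cams.read_camera("scene"); a=p["color"][80:300,220:460,::-1]; cv2.imwrite("pics/s5.png",cv2.resize(a,None,fx=2.7,fy=2.7))
E
```

```text
delta tool mm [-92.  149.9   7.6] turn -0.004 | [ 0.4846 -0.0047  0.2267] [ 3.133 -0.005  0.467] heater-fr [-40.5  -3.7 226.7]
[-0.30840485 -0.72225801 -1.10380244] 0.029275975536918398
```

View pics/t5.png

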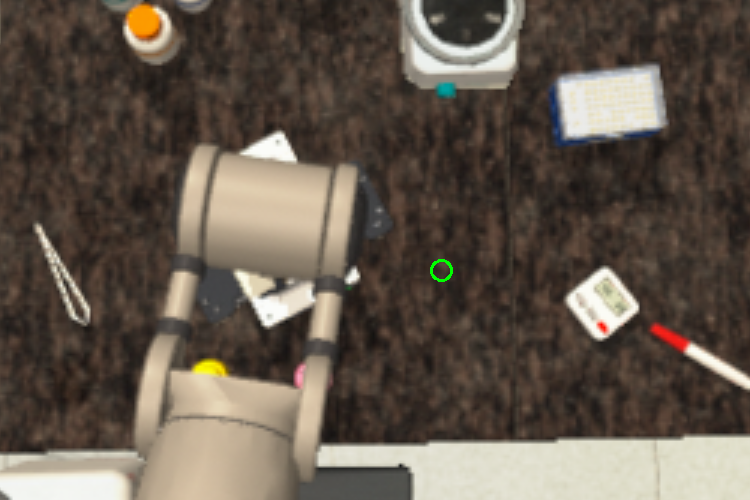

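View pics/s5.png

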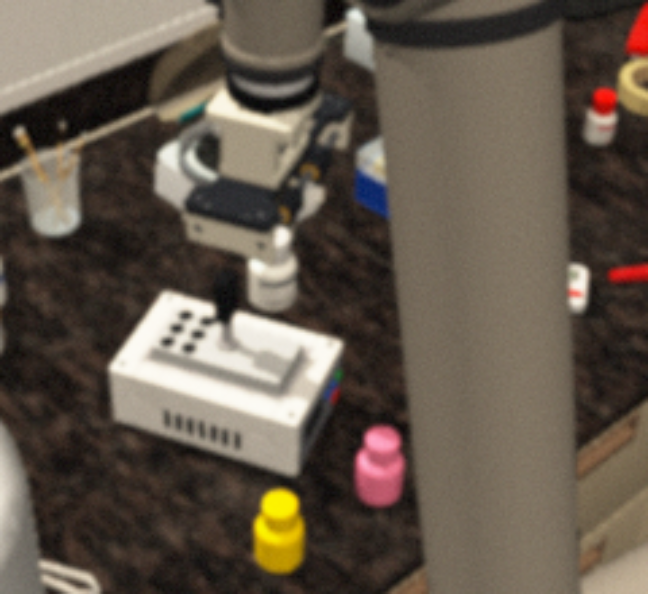

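Call:
servo_tool(targets="-10 16 0 0;-18 30 0 0;-18 30 0 0;-18 30 0 0;-18 30 0 0;-10 14 0 0;0 0 20 0;0 0 25 0;0 0 25 0;0 0 25 0;0 0 25 0;0 0 15 0;0 0 0 0")

```text
time: 7.8
tool_pos: [0.4624, -0.1794, 0.0761]
tool_rot: [-3.131, 0.009, 0.469]
contact_force: [-0.5, 0.5, -0.7]
opening: 0.0296
```

Call:
servo_tool(targets="0 0 5 0;0 0 2 0;0 0 1 0;0 0 0 0")

```text
time: 8.3
tool_pos: [0.4631, -0.1793, 0.0691]
tool_rot: [-3.133, 0.007, 0.47]
contact_force: [-1.1, 0.3, -1.9]
opening: 0.0293
```

Call:
servo_tool(targets="0 0 1.5 0;0 0 1 0;0 0 0 0")

```text
time: 8.68
tool_pos: [0.4633, -0.1794, 0.0668]
tool_rot: [-3.134, 0.007, 0.47]
contact_force: [-0.3, 0.2, -0.6]
opening: 0.0295
```

Call:
servo_tool(targets="0 0 1 0;0 0 0.5 0;0 0 0 0")

```text
time: 9.05
tool_pos: [0.4635, -0.1794, 0.0666]
tool_rot: [-3.135, 0.006, 0.47]
contact_force: [-0.4, -0.5, -1.6]
opening: 0.0297
```

Call:
servo_tool(targets="0 0 2 0;0 0 0 0")

```text
time: 9.3
tool_pos: [0.4639, -0.1793, 0.0665]
tool_rot: [-3.136, 0.005, 0.47]
contact_force: [-0.0, -0.6, -0.7]
opening: 0.0295
```

```bash
python3 - <<'E'
from cell import telemetry,cams
s=telemetry.observe(); print(s["contact_force"],s["tool_pos"])
p=cams.read_camera("wrist"); import cv2; cv2.imwrite("pics/w6.png",p["color"][:,:,::-1])
E
```

```text
[-6.32006464e-04 -6.17838493e-01 -7.07158006e-01] [ 0.46386992 -0.17933171  0.06653645]
```

View pics/w6.png

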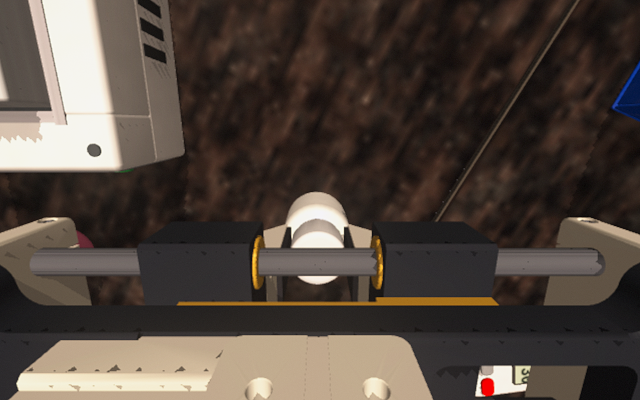

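Call:
servo_tool(targets="0 0 0 0;0 0 0 0;0 0 0 0;0 0 0 0;0 0 0 0;0 0 0 0;0 0 -15 0;0 0 -30 0;0 0 -40 0;0 0 -40 0;0 0 -40 0;0 0 0 0", hand=1)

```text
time: 10.85
tool_pos: [0.4654, -0.1801, 0.2411]
tool_rot: [-3.139, 0.003, 0.469]
contact_force: [0.2, -0.2, -1.7]
opening: 0.0917
```

```bash
python3 - <<'E'
from cell import telemetry,cams
from h import *
plan(telemetry.observe(),h2w(.001,0,.24),HA+np.pi/2)
import cv2
p=cams.read_camera("wrist"); cv2.imwrite("pics/w7.png",p["color"][:,:,::-1])
p=cams.read_camera("scene"); cv2.imwrite("pics/s7.png",p["color"][:,:,::-1])
E
```

```text
delta tool mm [ 138.  -151.5    1.1] turn -1.573 | [ 0.4654 -0.1801  0.2411] [-3.139e+00  3.000e-03  4.690e-01] heater-fr [-137.3 -151.2  241.1]
```

View pics/w7.png

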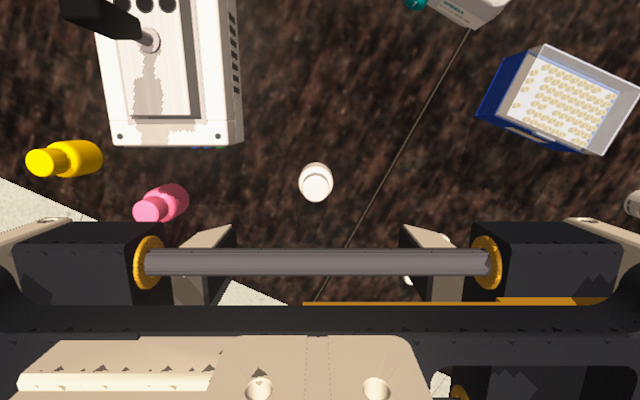

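Call:
servo_tool(targets="10 -11 0 0;25 -28 0 0;25 -28 0 0;25 -28 0 0;25 -28 0 0;22 -24 0 0;4 -4 0 -0.15;0 0 0 -0.18;0 0 0 -0.18;0 0 0 -0.18;0 0 0 -0.18;0 0 0 -0.18;0 0 0 -0.18;0 0 0 -0.18;0 0 0 -0.1;0 0 0 0")

```text
time: 12.95
tool_pos: [0.507, 0.04, 0.2178]
tool_rot: [-3.1, -0.038, 2.033]
contact_force: [1.0, 0.9, 0.9]
opening: 0.0919
```

```bash
python3 - <<'E'
from cell import telemetry,cams
from h import *
plan(telemetry.observe(),h2w(.001,0,.24),HA+np.pi/2)
import cv2
p=cams.read_camera("wrist"); cv2.imwrite("pics/w8.png",p["color"][:,:,::-1])
import pickle; pickle.dump(p,open("W8.pkl","wb"))
print(proj(p,[h2w(0,0,.172)]))
E
```

```text
delta tool mm [-25.1   0.5 -23.2] turn -0.009 | [0.507  0.04   0.2178] [-3.1   -0.038  2.033] heater-fr [ -0.3  26.  217.8]
[[319.6021264  263.25934129]]
```

View pics/w8.png

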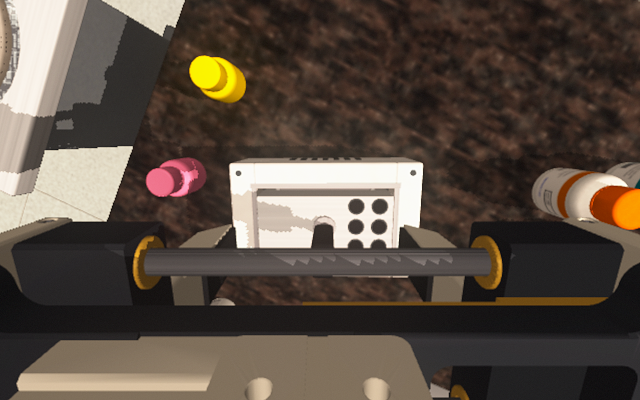

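Call:
servo_tool(targets="-12 0 -5 0;-11 0 -5 0;-2 0 0 0;0 0 0 0;0 0 0 0")

```text
time: 13.62
tool_pos: [0.5194, 0.0158, 0.227]
tool_rot: [-3.099, -0.038, 2.028]
contact_force: [0.2, -0.2, -1.0]
opening: 0.0918
```

```bash
python3 - <<'E'
from cell import telemetry,cams
from h import *
s=telemetry.observe()
plan(s,h2w(.001,0,.146),HA+np.pi/2);print(s["qpos"],toolR(s)[:,2])
import cv2
p=cams.read_camera("wrist"); cv2.imwrite("pics/w9.png",p["color"][:,:,::-1])
import pickle; pickle.dump(p,open("W9.pkl","wb"))
print(proj(p,[h2w(0,0,.172)]))
E
```

```text
delta tool mm [-1.8  4.6 80.8] turn -0.015 | [0.5194 0.0158 0.227 ] [-3.099 -0.038  2.028] heater-fr [-2.00e-01 -1.30e+00  2.27e+02]
[-0.12221756  0.37415173  1.51660761  0.00872017  1.30715569 -0.58250979] [-0.05483488  0.01521738 -0.99837947]
[[319.77942383 221.34050424]]
```

View pics/w9.png

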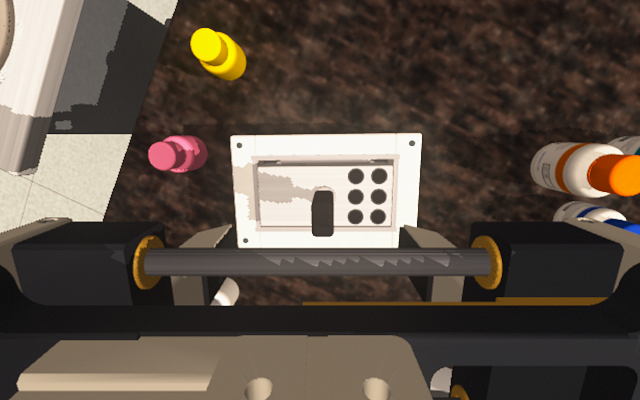

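Call:
servo_tool(targets="0 0 0 0.15;0 0 0 0")

```text
time: 13.92
tool_pos: [0.5191, 0.0162, 0.2269]
tool_rot: [-3.094, -0.031, 1.876]
contact_force: [-0.3, 0.1, 1.0]
opening: 0.0916
```

Call:
servo_tool(targets="0 0 0 -0.15;0 0 0 0")

```text
time: 14.18
tool_pos: [0.5189, 0.0165, 0.2268]
tool_rot: [-3.099, -0.039, 2.035]
contact_force: [-0.3, -0.8, 0.5]
opening: 0.092
```

Call:
servo_tool(targets="0 0 -30 0;0 0 0 0")

```text
time: 14.42
tool_pos: [0.5205, 0.0162, 0.2572]
tool_rot: [-3.098, -0.039, 2.032]
contact_force: [-0.8, -0.1, -0.1]
opening: 0.0919
```

Call:
servo_tool(targets="0 0 30 0;0 0 0 0")

```text
time: 14.68
tool_pos: [0.5182, 0.0168, 0.2261]
tool_rot: [-3.098, -0.039, 2.03]
contact_force: [-0.9, -0.4, 0.1]
opening: 0.0919
```

Call:
servo_tool(targets="0 0 0 0.18;0 0 0 0.18;0 0 0 0.18;0 0 0 0.18;0 0 0 0")

```text
time: 15.3
tool_pos: [0.5191, 0.0169, 0.2287]
tool_rot: [-3.084, 0.001, 1.288]
contact_force: [0.0, 0.3, 0.5]
opening: 0.0915
```

Call:
servo_tool(targets="0 0 0 -0.18;0 0 0 -0.18;0 0 0 -0.18;0 0 0 -0.18;0 0 0 0")

```text
time: 15.92
tool_pos: [0.5197, 0.0169, 0.2307]
tool_rot: [-3.1, -0.038, 2.042]
contact_force: [-0.1, 0.1, -0.0]
opening: 0.0916
```

Call:
servo_tool(targets="-33 -16 0 0;-33 -16 0 0;-33 -16 0 0;-33 -16 0 0;0 0 0 0")

```text
time: 16.55
tool_pos: [0.5229, -0.1335, 0.2294]
tool_rot: [-3.102, -0.037, 2.034]
contact_force: [-0.9, 0.5, -0.1]
opening: 0.0921
```

Call:
servo_tool(targets="15 7 0 0;15 7 0 0;15 7 0 0;15 7 0 0;0 0 0 0")

```text
time: 17.18
tool_pos: [0.5207, -0.0581, 0.2312]
tool_rot: [-3.102, -0.038, 2.037]
contact_force: [0.4, -0.7, -0.2]
opening: 0.0918
```

Call:
servo_tool(targets="12 5 0 0.18;12 5 0 0.18;0 0 0 0.18;0 0 0 0.18;0 0 0 0.18;0 0 0 0.18;0 0 0 0")

```text
time: 18.05
tool_pos: [0.5216, -0.0317, 0.2317]
tool_rot: [-3.092, 0.02, 0.926]
contact_force: [0.1, -0.1, 0.3]
opening: 0.0916
```

Call:
servo_tool(targets="0 0 0 0.18;0 0 0 0.18;0 0 0 0.1;0 0 0 0")

```text
time: 18.55
tool_pos: [0.5217, -0.0322, 0.2317]
tool_rot: [-3.106, 0.04, 0.47]
contact_force: [0.1, 0.3, -0.2]
opening: 0.092
```

```bash
python3 - <<'E'
from cell import telemetry,cams
from h import *
s=telemetry.observe()
plan(s,h2w(.001,0,.23),HA+np.pi/2);print(s["qpos"],toolR(s)[:,2],s["time"])
E
```

```text
delta tool mm [ 20.9 -45.    2.4] turn -1.573 | [ 0.5217 -0.0322  0.2317] [-3.106  0.04   0.47 ] heater-fr [-19.9 -45.  231.7]
[-0.20971248  0.37446642  1.50230691  0.00251344  1.31803083  0.89151639] [-0.05151361  0.01345233 -0.99858169] 18.55
```

Call:
servo_tool(targets="0 0 3 0;0 0 3 0;0 0 3 0;0 0 3 0;0 0 3 0;0 0 3 0")

```text
time: 19.3
tool_pos: [0.5206, -0.032, 0.2123]
tool_rot: [-3.106, 0.04, 0.478]
contact_force: [-0.6, 0.7, 0.1]
opening: 0.0921
```

Call:
servo_tool(targets="8 0 0 0;8 0 0 0;4 0 0 0;0 0 0 0")

```text
time: 19.8
tool_pos: [0.54, -0.0219, 0.2113]
tool_rot: [-3.106, 0.04, 0.478]
contact_force: [-0.7, 0.1, 0.5]
opening: 0.0915
```

```bash
python3 - <<'E'
from cell import telemetry,cams
from h import *
s=telemetry.observe()
plan(s,h2w(.001,0,.23),HA+np.pi/2);print(s["qpos"],toolR(s)[:,2],s["time"],s["joint_efforts"])
E
```

```text
delta tool mm [ -0.5 -44.9 -17.1] turn -1.564 | [ 0.54   -0.0219  0.2113] [-3.106  0.04   0.478] heater-fr [  1.1 -44.2 211.3]
[-0.18457213  0.42372291  1.48388126  0.0039283   1.28709532  0.90743353] [-0.05148574  0.01344866 -0.99858317] 19.8 [ 8.21430492e-02 -4.66102767e+01 -2.39965045e+01  1.16566722e-01
  1.82428700e-01  2.07662419e-02]
```

Call:
servo_tool(targets="20 10 -12 0;32 16 -20 0;32 16 -20 0;32 16 -20 0;32 16 -15 0;25 12 0 0;0 0 0 0")

```text
time: 20.68
tool_pos: [0.7416, -0.0199, 0.289]
tool_rot: [-3.105, 0.042, 0.478]
contact_force: [0.3, 0.5, -0.7]
opening: 0.092
```

```bash
python3 - <<'E'
from cell import telemetry,cams
from h import *
s=telemetry.observe()
plan(s,h2w(.001,0,.23),HA+np.pi/2);print(s["qpos"],toolR(s)[:,2],s["time"],np.hypot(*s["tool_pos"][:2]))
E
```

```text
delta tool mm [-177.1 -132.6   71.4] turn -1.564 | [ 0.7416 -0.0199  0.289 ] [-3.105  0.042  0.478] heater-fr [ 181.6 -134.   289. ]
[-0.13247863  0.8287587   0.54786059  0.00630298  1.82021547  0.96239561] [-0.05392707  0.01334817 -0.99845566] 20.675 0.7419034600114096
```

Call:
servo_tool(targets="20 10 0 0;15 8 0 0;10 5 0 0;0 0 0 0")

```text
time: 21.18
tool_pos: [0.7904, -0.02, 0.2865]
tool_rot: [-3.103, 0.045, 0.478]
contact_force: [-0.1, -0.0, 0.8]
opening: 0.092
```

Call:
servo_tool(targets="10 5 0 0;10 5 0 0;0 0 0 0")

```text
time: 21.55
tool_pos: [0.7981, -0.0193, 0.2808]
tool_rot: [-3.109, 0.034, 0.477]
contact_force: [0.2, 0.7, 0.1]
opening: 0.0917
```

Call:
servo_tool(targets="12 6 0 0;12 6 0 0;12 6 0 0;0 0 0 0")

```text
time: 22.05
tool_pos: [0.8116, -0.0178, 0.2671]
tool_rot: [-3.121, 0.013, 0.477]
contact_force: [-0.7, -0.7, -0.3]
opening: 0.0917
```

Call:
servo_tool(targets="12 6 0 0;12 6 0 0;0 0 0 0")

```text
time: 22.42
tool_pos: [0.8204, -0.017, 0.258]
tool_rot: [-3.129, -0.002, 0.477]
contact_force: [-0.3, -0.4, -0.4]
opening: 0.0919
```

```bash
python3 - <<'E'
from cell import telemetry,cams
from h import *
s=telemetry.observe()
plan(s,h2w(.001,0,.225),HA+np.pi/2);print(s["qpos"])
E
```

```text
delta tool mm [-251.3 -168.    34.7] turn -1.566 | [ 0.8204 -0.017   0.258 ] [-3.129e+00 -2.000e-03  4.770e-01] heater-fr [ 253.1 -167.2  258. ]
[-0.11819571  1.10923756  0.03760352  0.01261475  2.00033924  0.98128536]
```

Call:
servo_tool(targets="-8 -5 0 0;-12 -8 0 0;-18 -12 0 0;-25 -17 0 0;-30 -20 4 0;-30 -20 5 0;-30 -20 5 0;-30 -20 5 0;-30 -20 5 0;-20 -14 5 0;0 0 0 0")

```text
time: 23.8
tool_pos: [0.532, 0.0158, 0.2297]
tool_rot: [-3.132, -0.007, 0.476]
contact_force: [0.5, -0.3, -0.3]
opening: 0.0917
```

```bash
python3 - <<'E'
from cell import telemetry,cams
from h import *
s=telemetry.observe()
plan(s,h2w(.001,0,.225),HA+np.pi/2);print(s["qpos"],toolR(s)[:,2],s["time"])
E
```

```text
delta tool mm [-10.1  -7.    4.7] turn -1.566 | [0.532  0.0158 0.2297] [-3.132 -0.007  0.476] heater-fr [ 11.1  -7.  229.7]
[-0.12078054  0.36329379  1.52398518  0.01188851  1.25398678  0.97047706] [ 0.00170636  0.0111724  -0.99993613] 23.8
```

Nearly vertical again. Turn at this spot in gentle rows.

Call:
servo_tool(targets="-5 -3.5 0 0;-5 -3.5 0 -0.1;0 0 0 -0.16;0 0 0 -0.16;0 0 0 -0.16;0 0 0 -0.16;0 0 0 -0.16;0 0 0 -0.16;0 0 0 -0.16;0 0 0 -0.16;0 0 0 -0.14;0 0 0 -0.04;0 0 0 0")

```text
time: 25.42
tool_pos: [0.5301, 0.0153, 0.2316]
tool_rot: [3.127, -0.003, 2.086]
contact_force: [-0.6, 0.4, 0.4]
opening: 0.0917
```

```bash
python3 - <<'E'
from cell import telemetry,cams
from h import *
s=telemetry.observe()
plan(s,h2w(.001,0,.146),HA+np.pi/2);print(s["qpos"],toolR(s)[:,2],s["time"])
p=cams.read_camera("wrist"); cv2.imwrite("pics/w10.png",p["color"][:,:,::-1])
u=proj(p,[h2w(0,0,.172)]); print(u)
import pickle; pickle.dump(p,open("W10.pkl","wb"))
E
```

```text
delta tool mm [ 6.6 -9.1 85.5] turn 0.044 | [0.5301 0.0153 0.2316] [ 3.127e+00 -3.000e-03  2.086e+00] heater-fr [  9.1  -6.6 231.6]
[-0.1222373   0.35285275  1.53432032  0.01189802  1.24437987 -0.6415509 ] [ 0.01135946  0.00995872 -0.99988589] 25.425
[[302.53596723 209.15064976]]
```

View pics/w10.png

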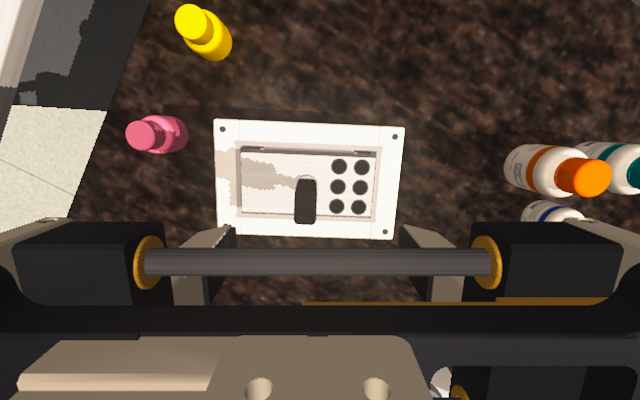

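Call:
servo_tool(targets="4 -4 8 0.04;3.5 -3.5 16 0;0 0 20 0;0 0 20 0;0 0 14 0;0 0 6 0;0 0 0 0")

```text
time: 26.35
tool_pos: [0.5235, 0.0188, 0.146]
tool_rot: [3.124, -0.002, 2.039]
contact_force: [0.2, 0.6, -0.0]
opening: 0.0915
```

```bash
python3 - <<'E'
from cell import telemetry,cams
from h import *
s=telemetry.observe()
plan(s,h2w(.0025,.001,.146),HA+np.pi/2);print(toolR(s)[:,2],s["time"])
p=cams.read_camera("wrist"); cv2.imwrite("pics/w11.png",p["color"][:,:,::-1])
E
```

```text
delta tool mm [ 1.5 -2.3 -0. ] turn -0.004 | [0.5235 0.0188 0.146 ] [ 3.124e+00 -2.000e-03  2.039e+00] heater-fr [  4.8  -0.5 146. ]
[ 0.01542312  0.00949241 -0.999836  ] 26.35
```

View pics/w11.png

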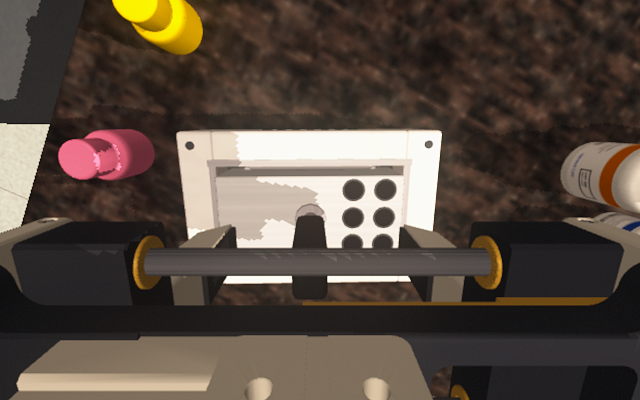

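Call:
servo_tool(targets="1 -3.5 0 0;0 0 0 0")

```text
time: 26.65
tool_pos: [0.5204, 0.018, 0.1474]
tool_rot: [3.121, -0.0, 2.038]
contact_force: [-0.3, -0.0, 0.1]
opening: 0.0918
```

Call:
servo_tool(targets="0 0 0 0;0 0 0 0;0 0 0 0;0 0 0 0;0 0 0 0;0 0 0 0;0 0 0 0;0 0 0 0;0 0 0 0;0 0 0 0", hand=0, squeeze=30)

```text
time: 27.9
tool_pos: [0.5199, 0.0176, 0.1478]
tool_rot: [3.123, 0.0, 2.039]
contact_force: [0.5, 0.4, 2.0]
opening: 0.0161
```

```bash
python3 - <<'E'
from cell import telemetry,cams
from h import *
s=telemetry.observe()
plan(s,h2w(.0025,.001,.146),HA+np.pi/2);print(toolR(s)[:,2],s["time"],s["contact_force"],s["torque"],s["opening"])
E
```

```text
delta tool mm [0.9 1.4 1.9] turn -0.003 | [0.5199 0.0176 0.1478] [3.123 0.    2.039] heater-fr [1.000e+00 1.000e-01 1.478e+02]
[ 0.01677566  0.00817582 -0.99982585] 27.9 [0.48417641 0.37143806 2.00907459] [-0.26952572  0.45450792  0.08017401] 0.01608264784806805
```

Call:
servo_tool(targets="-4 0 -0.5 0;-4 0 -0.5 0;-4 0 -0.8 0")

```text
time: 28.28
tool_pos: [0.5213, 0.0152, 0.1481]
tool_rot: [3.125, -0.019, 2.038]
contact_force: [-2.5, 16.2, -0.3]
opening: 0.016
```

```bash
cat > st.py <<'E'
from cell import telemetry,cams
from h import *
s=telemetry.observe()
R=np.array([[np.cos(HA),np.sin(HA),0],[-np.sin(HA),np.cos(HA),0],[0,0,1]])
print("h",np.round(w2h(s["tool_pos"])*1000,1),"F_h",np.round(R@s["contact_force"],1),"T_h",np.round(R@s["torque"],2),"z_h",np.round(R@toolR(s)[:,2],3),s["time"],s["opening"],s["tool_rot"][2])
E
python3 st.py
```

```text
h [  1.2  -2.6 148.1] F_h [ 5.1 15.6 -0.3] T_h [ 2.34 -0.18  0.14] z_h [ 0.017  0.019 -1.   ] 28.275 0.015958623283553734 2.037751085360213
```

Call:
servo_tool(targets="-7 0 -1 0;-7 0 -1 0;-7 0 -1.2 0")

```text
time: 28.65
tool_pos: [0.5251, 0.0068, 0.1498]
tool_rot: [3.129, -0.042, 2.038]
contact_force: [-4.3, 6.9, 3.3]
opening: 0.016
```

```bash
python3 st.py
```

```text
h [  0.8 -11.8 149.8] F_h [-0.7  8.1  3.3] T_h [1.59 0.53 0.04] z_h [ 0.013  0.042 -0.999] 28.65 0.015981956518018658 2.0382844266409834
```

Call:
servo_tool(targets="-6 0 -1 0;-6 0 -1.2 0;-4 0 -1 0")

```text
time: 29.02
tool_pos: [0.5288, -0.0016, 0.1511]
tool_rot: [3.132, -0.058, 2.038]
contact_force: [-1.8, 11.7, -0.3]
opening: 0.0158
```

```bash
python3 st.py
```

```text
h [  0.3 -21.  151.1] F_h [ 3.7 11.3 -0.3] T_h [ 2.14 -0.47  0.05] z_h [ 0.01   0.058 -0.998] 29.025 0.01583055105046481 2.038478176009546
```

Call:
servo_tool(targets="-6 0 -1.2 0;-5 0 -1.2 0")

```text
time: 29.28
tool_pos: [0.5319, -0.0073, 0.1518]
tool_rot: [3.133, -0.067, 2.039]
contact_force: [-0.5, -2.5, -4.2]
opening: 0.0159
```

```bash
python3 st.py; python3 - <<'E'
from cell import cams
import cv2
p=cams.read_camera("wrist"); cv2.imwrite("pics/w12.png",p["color"][:,:,::-1])
p=cams.read_camera("scene"); cv2.imwrite("pics/s12.png",cv2.resize(p["color"][140:280,220:400,::-1],None,fx=4,fy=4))
E
```

```text
h [  0.5 -27.5 151.8] F_h [-1.6 -2.  -4.2] T_h [-0.85  0.2  -0.12] z_h [ 0.009  0.067 -0.998] 29.275 0.01590161270516909 2.0389940311893486
```

View pics/w12.png

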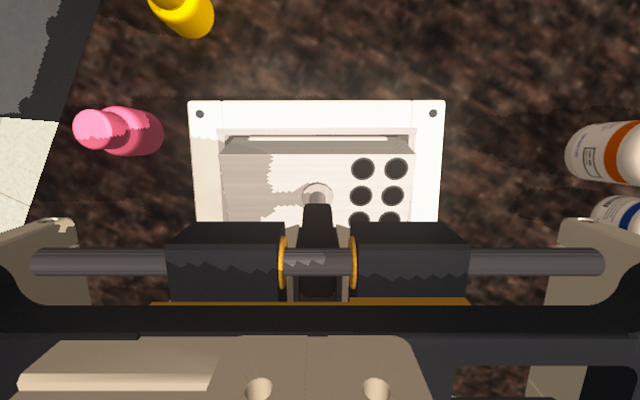

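View pics/s12.png

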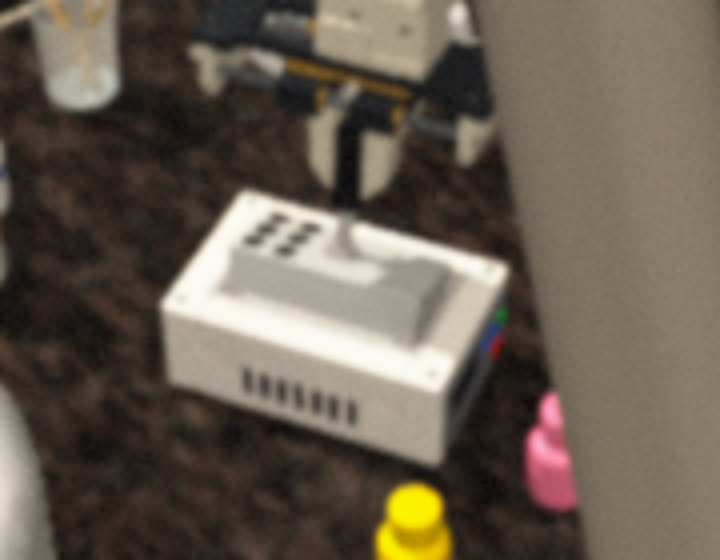

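Call:
servo_tool(targets="5 0 -1.5 0;6 0 -2 0;6 0 -2.2 0;6 0 -2.2 0")

```text
time: 29.88
tool_pos: [0.5238, 0.0084, 0.1615]
tool_rot: [3.132, -0.056, 2.039]
contact_force: [1.3, -3.7, -4.8]
opening: 0.0164
```

```bash
python3 st.py
```

```text
h [  0.3  -9.9 161.5] F_h [-0.5 -3.9 -4.8] T_h [-1.33  0.    0.15] z_h [ 0.01   0.056 -0.998] 29.875 0.016403380835777828 2.0385137981496833
```

Call:
servo_tool(targets="5 0 0 0;5 0 -0.5 0;4 0 0 0")

```text
time: 30.25
tool_pos: [0.5184, 0.02, 0.1645]
tool_rot: [3.129, -0.05, 2.039]
contact_force: [1.6, -5.2, -2.1]
opening: 0.0156
```

```bash
python3 st.py; python3 - <<'E'
from cell import cams
import cv2
p=cams.read_camera("wrist"); cv2.imwrite("pics/w13.png",p["color"][:,:,::-1])
p=cams.read_camera("scene"); cv2.imwrite("pics/s13.png",cv2.resize(p["color"][140:280,220:400,::-1],None,fx=4,fy=4))
E
```

```text
h [  0.8   2.9 164.5] F_h [-1.  -5.3 -2.1] T_h [-1.44  0.35  0.1 ] z_h [ 0.012  0.05  -0.999] 30.25 0.01557952449191638 2.039354601105539
```

View pics/w13.png

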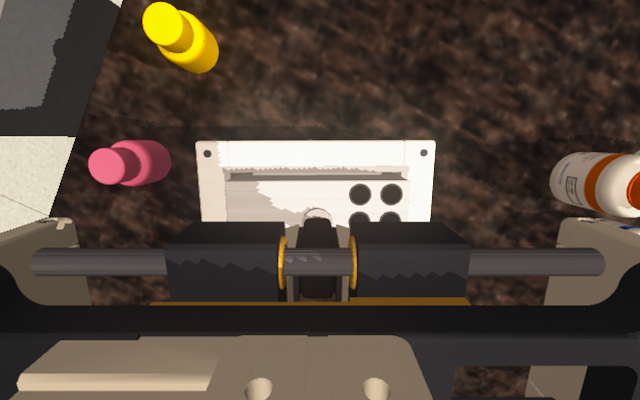

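View pics/s13.png

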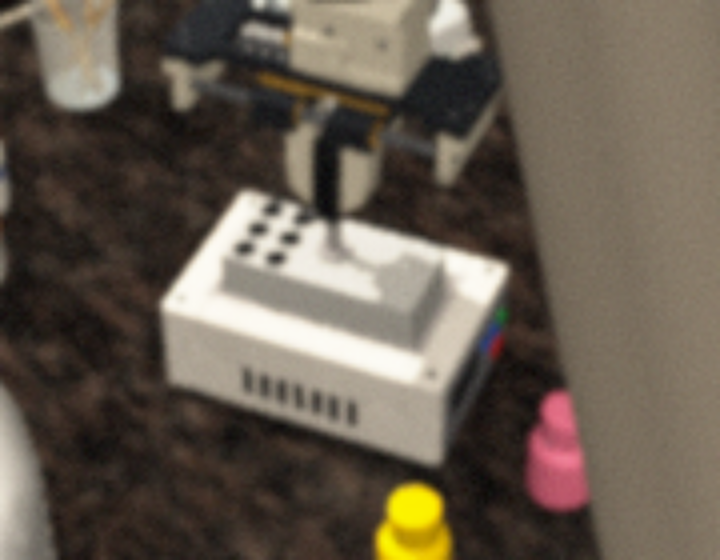

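Call:
servo_tool(targets="2 0 -2 0;0 0 -3 0;0 0 -3 0")

```text
time: 30.72
tool_pos: [0.517, 0.0224, 0.1725]
tool_rot: [3.13, -0.051, 2.039]
contact_force: [0.0, -1.3, -3.8]
opening: 0.0162
```

```bash
python3 st.py
```

```text
h [  0.6   5.7 172.5] F_h [-0.5 -1.1 -3.8] T_h [-0.2  -0.12  0.01] z_h [ 0.012  0.051 -0.999] 30.725 0.016197912869669914 2.0393774076559605
```

Call:
servo_tool(targets="0 0 -5 0;-1 0 -6 0;-1 0 -6 0;-1 0 -6 0;0 0 -4 0;0 0 0 0")

```text
time: 31.48
tool_pos: [0.5179, 0.0196, 0.2016]
tool_rot: [3.13, -0.055, 2.039]
contact_force: [0.3, 0.3, -4.5]
opening: 0.0157
```

```bash
python3 st.py; python3 - <<'E'
from cell import cams
from h import *
import pickle
D={n:cams.read_camera(n) for n in ["wrist","scene","top"]}
pickle.dump(D,open("D14.pkl","wb"))
cv2.imwrite("pics/w14.png",D["wrist"]["color"][:,:,::-1])
cv2.imwrite("pics/s14.png",cv2.resize(D["scene"]["color"][140:280,220:400,::-1],None,fx=4,fy=4,interpolation=2))
E
```

```text
h [2.000e-01 2.900e+00 2.016e+02] F_h [ 0.4  0.1 -4.5] T_h [-0.09 -0.11  0.09] z_h [ 0.012  0.055 -0.998] 31.475 0.015658696078018147 2.0388746034439817
```

View pics/w14.png

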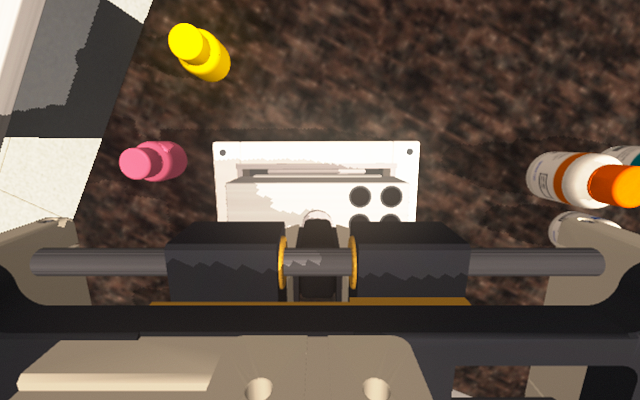

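View pics/s14.png

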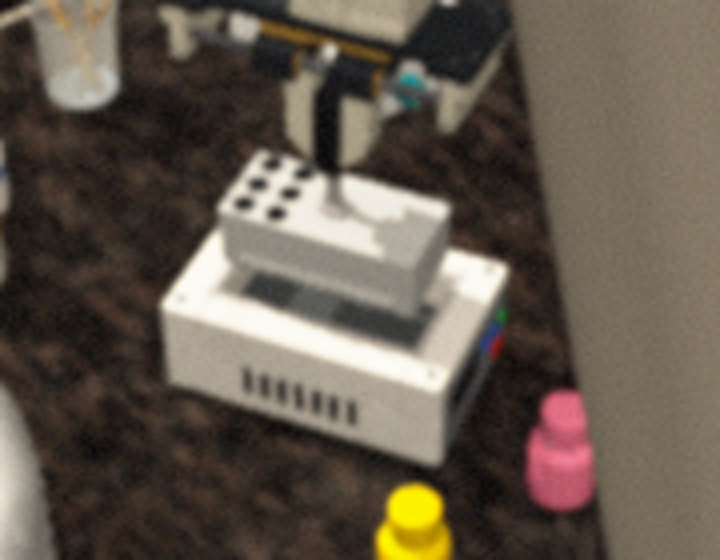

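```bash
cat > fit.py <<'E'
import sys,pickle
from h import *
from scipy.optimize import least_squares, minimize
D=pickle.load(open(sys.argv[1],"rb")); p=D["scene"]
g=cv2.resize(cv2.cvtColor(p["color"],cv2.COLOR_RGB2GRAY),None,fx=1,fy=1).astype(np.float32)
G=cv2.GaussianBlur(np.hypot(cv2.Sobel(g,5,1,0),cv2.Sobel(g,5,0,1)),(0,0),0.8)
C={(a,b,c):np.array([a*.065,b*.03,.044*c]) for a in(1,-1) for b in(1,-1) for c in(0,1)}
E=[((1,1,1),(1,-1,1)),((-1,1,1),(-1,-1,1)),((1,1,1),(-1,1,1)),((1,1,0),(-1,1,0)),((1,1,0),(1,1,1)),((-1,1,0),(-1,1,1)),((-1,1,0),(-1,-1,0)),((-1,-1,0),(-1,-1,1)),((1,-1,1),(-1,-1,1))]
t=np.linspace(.05,.95,40)[:,None]
L=np.vstack([C[a]*(1-t)+C[b]*t for a,b in E])
def W(v,X):
    x,y,z,r,pi,ya=v; Q=Ro.from_euler('xyz',[r,pi,HA+ya]).as_matrix(); return X@Q.T+h2w(x,y,z)
def cost(v):
    u=proj(p,W(v,L)).astype(np.float32); 
    return -cv2.remap(G,u[:,:1],u[:,1:],1).mean()+ 2e3*v[5]**2
best=None
z0=float(sys.argv[2])
for r in(-.1,-.05,0,.05,.1):
  for dz in (-.003,.003):
    for dy in (-.004,.004):
      v0=np.array([.002,dy,z0+dz,r,0,0]); S=np.vstack([v0]+[v0+np.eye(6)[i]*k for i,k in enumerate([.003,.003,.003,.03,.02,.01])])
      q=minimize(cost,v0,method="Nelder-Mead",options=dict(initial_simplex=S,maxiter=900))
      if best is None or q.fun<best.fun: best=q
      print(np.round(q.x*[1e3]*1 if 0 else q.x,4),round(q.fun,1))
v=best.x; print("best",np.round(v,4))
im=cv2.resize(p["color"][:,:,::-1],None,fx=4,fy=4,interpolation=2)
for a,b in E:
    u=(proj(p,W(v,np.array([C[a],C[b]])))*4+1.5).astype(int); cv2.line(im,tuple(map(int,u[0])),tuple(map(int,u[1])),(0,0,255),1)
cv2.imwrite(sys.argv[3],im[560:1120,880:1600])
E
python3 fit.py D14.pkl .099 pics/f14.png
```

```text
[ 0.0046 -0.0032  0.0984 -0.0541 -0.0196  0.0057] -233.4
[ 3.400e-03 -8.000e-04  1.006e-01 -5.320e-02 -1.550e-02  1.000e-04] -233.6
[ 0.0037 -0.0018  0.1    -0.0595 -0.0151  0.0036] -233.6
[ 0.0024  0.0018  0.1032 -0.053  -0.0174  0.0045] -233.6
[ 0.0044 -0.0028  0.099  -0.0577 -0.022   0.0063] -233.4
[ 0.0031  0.0004  0.1014 -0.0452 -0.0171  0.0049] -233.7
[ 0.0037 -0.0015  0.0998 -0.0549 -0.0135  0.0048] -233.6
[ 0.0018  0.0033  0.1038 -0.0347 -0.0116  0.0048] -233.4
[ 0.0048 -0.0036  0.0979 -0.0518 -0.0205  0.0082] -233.2
[ 0.0022  0.0025  0.103  -0.0327 -0.012   0.0079] -233.3
[ 0.003  -0.0008  0.1004 -0.0529 -0.0021  0.0099] -233.0
[ 0.0014  0.0039  0.1047 -0.0436 -0.0102  0.0048] -233.3
[ 0.0028  0.001   0.1017 -0.0443 -0.0131  0.0075] -233.7
[ 0.0018  0.0031  0.1036 -0.0388 -0.0105  0.0087] -233.3
[ 0.0029  0.0006  0.1016 -0.0495 -0.0143  0.0061] -233.7
[ 0.0018  0.003   0.1037 -0.046  -0.0099  0.0055] -233.5
[ 0.0015  0.0041  0.1044 -0.0257 -0.0124  0.0088] -233.0
[ 0.0038 -0.0014  0.0998 -0.0502 -0.0178  0.0078] -233.6
[ 0.003   0.0041  0.1037  0.0242 -0.0395  0.0062] -230.6
[ 0.0025  0.0009  0.1017 -0.0473 -0.0053  0.0049] -233.5
best [ 0.0029  0.0006  0.1016 -0.0495 -0.0143  0.0061]
```

View pics/f14.png

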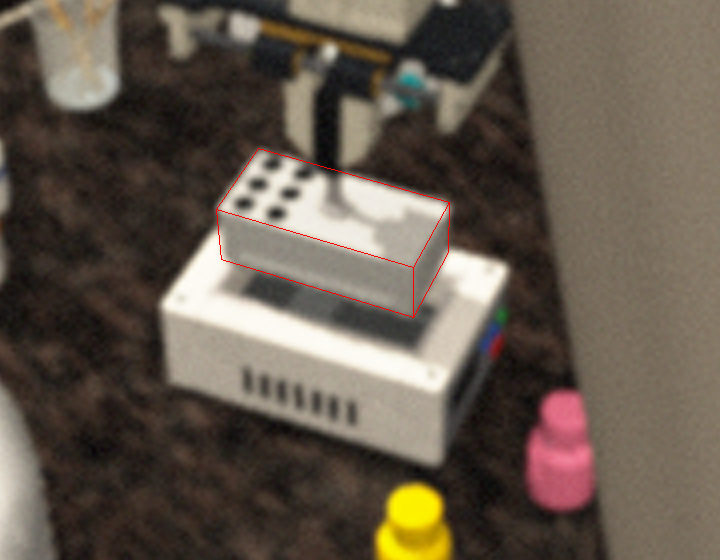

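Call:
servo_tool(targets="0 0 6 0;0 0 8 0;0 0 8 0;0 0 7 0;0 0 4 0;0 0 0 0", squeeze=20)

```text
time: 32.38
tool_pos: [0.517, 0.0211, 0.1648]
tool_rot: [3.132, -0.055, 2.039]
contact_force: [-0.3, -1.1, -4.7]
opening: 0.0164
```

```bash
python3 st.py
```

```text
h [1.000e-01 4.600e+00 1.648e+02] F_h [-0.8 -0.8 -4.7] T_h [-0.33 -0.04 -0.02] z_h [ 0.01   0.055 -0.998] 32.375 0.016418911177698323 2.0391590121695855
```

Call:
servo_tool(targets="-3 0 -2 0;-4 0 0 0;-3 0 0 0;-2 0 0 0")

```text
time: 32.88
tool_pos: [0.5217, 0.0116, 0.1667]
tool_rot: [3.132, -0.06, 2.039]
contact_force: [-1.3, 4.5, -2.5]
opening: 0.0162
```

```bash
python3 st.py
```

```text
h [ -0.   -6.1 166.7] F_h [ 0.9  4.6 -2.5] T_h [ 0.77 -0.15  0.13] z_h [ 0.009  0.06  -0.998] 32.875 0.016214312412114983 2.039293312673395
```

Call:
servo_tool(targets="-2 0 0 0;0 0 0 0")

```text
time: 33.12
tool_pos: [0.5226, 0.0099, 0.1666]
tool_rot: [3.132, -0.06, 2.039]
contact_force: [-1.3, 2.9, -2.9]
opening: 0.016
```

```bash
python3 st.py; python3 - <<'E'
from cell import cams
import pickle,cv2
D={n:cams.read_camera(n) for n in ["scene"]}
pickle.dump(D,open("D15.pkl","wb"))
cv2.imwrite("pics/s15.png",cv2.resize(D["scene"]["color"][140:280,220:400,::-1],None,fx=4,fy=4,interpolation=2))
E
```

```text
h [-1.000e-01 -8.000e+00  1.666e+02] F_h [ 0.1  3.1 -2.9] T_h [ 0.55 -0.21  0.1 ] z_h [ 0.009  0.06  -0.998] 33.125 0.015965448993785127 2.0393180119439167
```

View pics/s15.png

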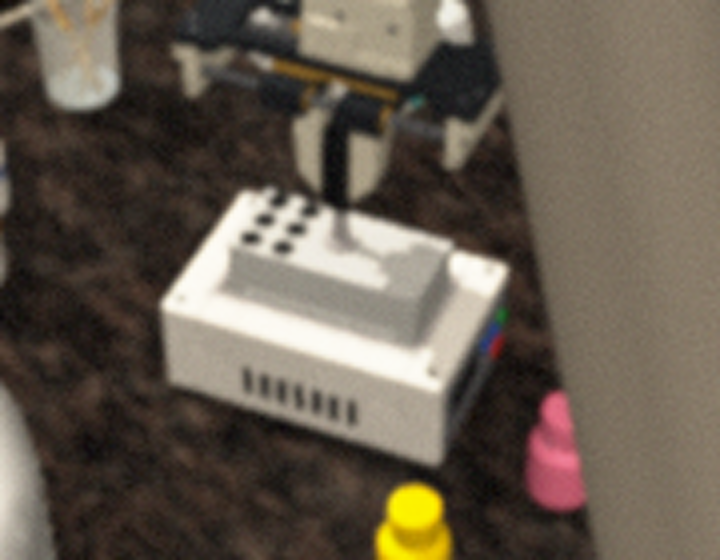

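Call:
servo_tool(targets="3 0 0 0;1 0 -6 0;1 0 -8 0;1 0 -8 0;0 0 -8 0;0 0 -5 0;0 0 -2 0;0 0 0 0")

```text
time: 34.17
tool_pos: [0.5216, 0.0117, 0.2072]
tool_rot: [3.131, -0.055, 2.039]
contact_force: [0.4, 0.4, -5.4]
opening: 0.0156
```

```bash
python3 st.py; python3 - <<'E'
from cell import cams
import pickle,cv2
D={n:cams.read_camera(n) for n in ["scene"]}
pickle.dump(D,open("D16.pkl","wb"))
E
python3 fit.py D16.pkl .099 pics/f16.png | tail -6
```

```text
h [-1.000e-01 -5.900e+00  2.072e+02] F_h [ 0.6  0.2 -5.4] T_h [-0.15 -0.09 -0.07] z_h [ 0.011  0.055 -0.998] 34.175 0.015567733287768285 2.039072840074359
[ 0.0027 -0.0006  0.1085  0.0289 -0.0243  0.0033] -228.3
[ 0.005  -0.0052  0.1042  0.0326 -0.0325  0.0119] -228.3
[ 0.0026  0.0009  0.109   0.0698 -0.0329  0.0058] -228.1
[ 0.0046 -0.0042  0.105   0.0322 -0.0314  0.0127] -228.3
[ 0.0034 -0.0009  0.1075  0.0583 -0.0353  0.011 ] -228.3
best [ 0.0031 -0.0011  0.1079  0.0351 -0.028   0.0094]
```

View pics/f16.png

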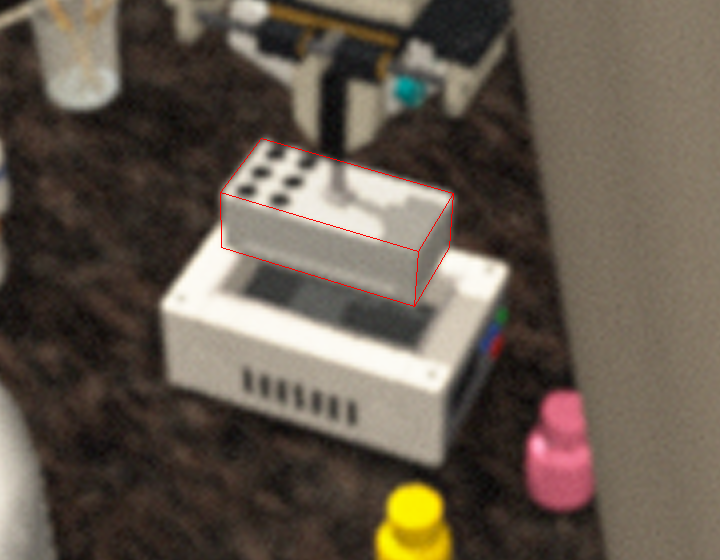

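Call:
servo_tool(targets="1 0 6 0;1 0 8 0;0 0 8 0;0 0 8 0;0 0 5 0;0 0 2 0;3 0 0 0;3 0 0 0")

```text
time: 35.22
tool_pos: [0.5177, 0.0198, 0.1675]
tool_rot: [3.132, -0.053, 2.039]
contact_force: [0.8, -3.4, -2.4]
opening: 0.0157
```

```bash
python3 st.py
```

```text
h [1.000e-01 3.100e+00 1.675e+02] F_h [-0.8 -3.4 -2.4] T_h [-0.97  0.22  0.14] z_h [ 0.01   0.053 -0.999] 35.225 0.015728974752081737 2.039370976857504
```

Call:
servo_tool(targets="2 0 0 0;0 0 0 0")

```text
time: 35.48
tool_pos: [0.5167, 0.0217, 0.1681]
tool_rot: [3.131, -0.052, 2.04]
contact_force: [0.7, -2.4, -5.5]
opening: 0.0158
```

```bash
python3 st.py
```

```text
h [1.000e-01 5.200e+00 1.681e+02] F_h [-0.5 -2.5 -5.5] T_h [-0.81  0.11 -0.01] z_h [ 0.01   0.052 -0.999] 35.475 0.015836470931193617 2.039806636774757
```

Now back off and lift to about +52 mm (TCP z ≈ 0.201), centring y near 0.

Call:
servo_tool(targets="-2 0 0 0;-1 0 -6 0;-1 0 -8 0;-1 0 -8 0;0 0 -7 0;0 0 -3 0;0 0 -1 0;0 0 0 0")

```text
time: 36.48
tool_pos: [0.5189, 0.0168, 0.203]
tool_rot: [3.131, -0.056, 2.039]
contact_force: [-0.1, 0.2, -4.9]
opening: 0.0158
```

```bash
python3 st.py; python3 - <<'E'
from cell import cams
import pickle,cv2
D={n:cams.read_camera(n) for n in ["scene","wrist"]}
pickle.dump(D,open("D17.pkl","wb"))
cv2.imwrite("pics/w17.png",D["wrist"]["color"][:,:,::-1])
E
python3 fit.py D17.pkl .099 pics/f17.png | tail -8
```

```text
h [-2.00e-01 -2.00e-01  2.03e+02] F_h [ 0.   0.3 -4.9] T_h [-0.12 -0.1  -0.01] z_h [ 0.011  0.056 -0.998] 36.475 0.015768401419275203 2.0389976748130128
[ 0.0012  0.0017  0.1067 -0.0334 -0.0175  0.0068] -232.9
[ 0.0015  0.      0.1053 -0.0434 -0.0054  0.0059] -233.1
[ 0.0019 -0.0004  0.1049 -0.0402 -0.0181  0.002 ] -233.1
[ 0.0033 -0.0033  0.1022 -0.0393 -0.0256  0.0091] -233.0
[ 0.0021 -0.      0.1048 -0.0241 -0.0231  0.0063] -232.9
[ 1.500e-03  6.000e-04  1.057e-01 -3.510e-02 -1.360e-02  1.000e-04] -233.0
[ 0.0008  0.0019  0.1068 -0.0375 -0.0071  0.0089] -232.9
best [ 0.0032 -0.0035  0.1021 -0.0447 -0.0166  0.0036]
```

View pics/f17.png

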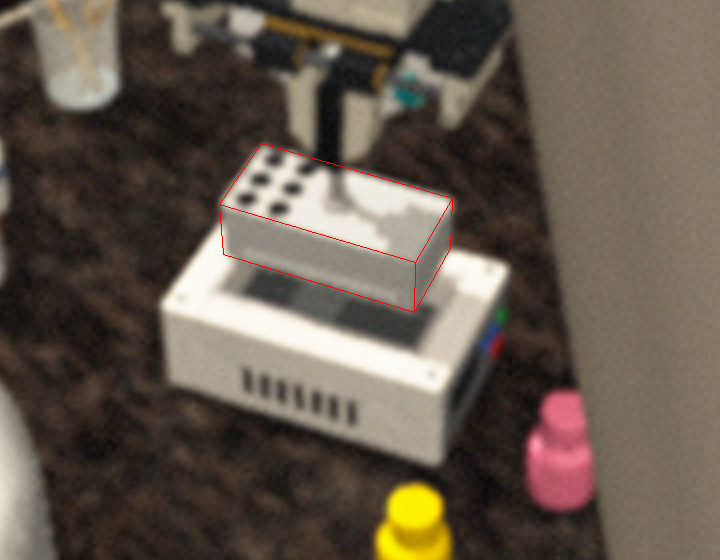

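View pics/w17.png

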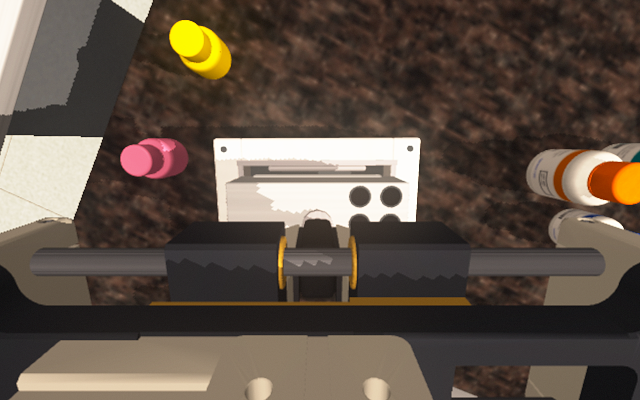

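Call:
servo_tool(targets="0 0 6 0;0 0 8 0;0 0 8 0;0 0 7 0;0 0 3 0;-1 0 1 0;-2 0 0 0;-1.5 0 0 0;0 0 0 0")

```text
time: 37.7
tool_pos: [0.5195, 0.0153, 0.1664]
tool_rot: [3.133, -0.059, 2.039]
contact_force: [-0.2, 1.2, -4.6]
opening: 0.0161
```

```bash
python3 st.py
```

```text
h [ -0.4  -1.7 166.4] F_h [ 0.4  1.1 -4.6] T_h [ 0.15 -0.14  0.02] z_h [ 0.008  0.059 -0.998] 37.7 0.016123378678165802 2.039091095252837
```

Call:
servo_tool(targets="-2 0 0 0;-1.5 0 0 0;0 0 0 0")

```text
time: 38.08
tool_pos: [0.5207, 0.0128, 0.1665]
tool_rot: [3.133, -0.061, 2.039]
contact_force: [-1.5, 2.2, -3.7]
opening: 0.0159
```

```bash
python3 st.py
```

```text
h [ -0.4  -4.5 166.5] F_h [-0.4  2.6 -3.7] T_h [ 0.48 -0.13  0.1 ] z_h [ 0.008  0.061 -0.998] 38.075 0.015860754982560298 2.0394246360483366
```

Call:
servo_tool(targets="1.5 0 -1 0;1 0 -6 0;0.5 0 -8 0;0 0 -8 0;0 0 -7 0;0 0 -4 0;0 0 -1 0;0 0 0 0")

```text
time: 39.08
tool_pos: [0.5214, 0.0118, 0.205]
tool_rot: [3.131, -0.056, 2.039]
contact_force: [-0.6, 0.5, -4.7]
opening: 0.016
```

```bash
python3 st.py; python3 - <<'E'
from cell import cams
import pickle,cv2
D={n:cams.read_camera(n) for n in ["scene","wrist","top"]}
pickle.dump(D,open("D18.pkl","wb"))
cv2.imwrite("pics/w18.png",D["wrist"]["color"][:,:,::-1])
cv2.imwrite("pics/t18.png",D["top"]["color"][:,:,::-1])
E
python3 fit.py D18.pkl .099 pics/f18.png | tail -8
```

```text
h [-2.00e-01 -5.70e+00  2.05e+02] F_h [-0.3  0.7 -4.7] T_h [-0.11 -0.12 -0.02] z_h [ 0.011  0.056 -0.998] 39.075 0.015990327197776315 2.038949170812443
[ 0.0008  0.0003  0.1093  0.0104 -0.0149  0.0019] -228.3
[ 0.0026 -0.0036  0.106  -0.0087 -0.0193  0.0101] -229.2
[ 0.0019 -0.0023  0.1071 -0.0019 -0.0161  0.0173] -228.8
[ 0.0022 -0.0031  0.1064 -0.0063 -0.0127  0.0155] -228.9
[ 0.0012  0.0003  0.1092  0.0217 -0.0251  0.0149] -227.9
[ 0.0025 -0.0036  0.1062 -0.0134 -0.0213  0.0093] -229.3
[ 1.000e-04  1.600e-03  1.101e-01  2.390e-02 -3.300e-03  2.540e-02] -226.3
best [ 0.0028 -0.0048  0.1052 -0.0223 -0.0167  0.0057]
```

View pics/f18.png

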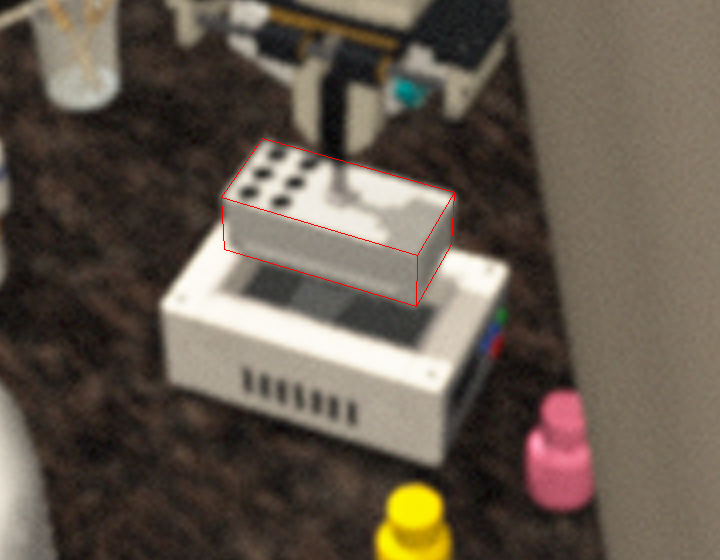

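Call:
servo_tool(targets="2 0 1.5 0;2 0 1.5 0;0.5 0 0 0;0 0 0 0;0 0 0 0")

```text
time: 39.85
tool_pos: [0.5188, 0.0165, 0.2013]
tool_rot: [3.132, -0.056, 2.039]
contact_force: [-0.7, 0.1, -4.8]
opening: 0.0158
```

```bash
python3 st.py; python3 - <<'E'
from cell import cams
import pickle,cv2
D={n:cams.read_camera(n) for n in ["scene","wrist","top"]}
pickle.dump(D,open("D19.pkl","wb"))
cv2.imwrite("pics/w19.png",D["wrist"]["color"][:,:,::-1])
cv2.imwrite("pics/t19.png",D["top"]["color"][:,:,::-1])
E
python3 fit.py D19.pkl .099 pics/f19.png | tail -8
```

```text
h [ -0.4  -0.4 201.3] F_h [-0.6  0.4 -4.8] T_h [-0.14 -0.11  0.01] z_h [ 0.01   0.056 -0.998] 39.85 0.015789183943470966 2.039144080241854
[ 2.800e-03  1.000e-04  1.008e-01 -7.600e-03 -2.050e-02  4.100e-03] -231.8
[ 0.0012  0.0033  0.1035 -0.004  -0.0114  0.0048] -231.5
[ 0.002   0.0016  0.1024 -0.0111 -0.0164  0.0011] -231.8
[ 0.003  -0.0004  0.1002 -0.0034 -0.023   0.0109] -231.5
[ 0.0003  0.0064  0.1062  0.0151 -0.023   0.0123] -230.5
[ 0.0012  0.004   0.1041  0.0056 -0.0232  0.005 ] -231.4
[ 0.001   0.004   0.1045 -0.002  -0.0161  0.0037] -231.5
best [ 0.0028 -0.0005  0.1005 -0.0207 -0.0136  0.0017]
```

View pics/f19.png

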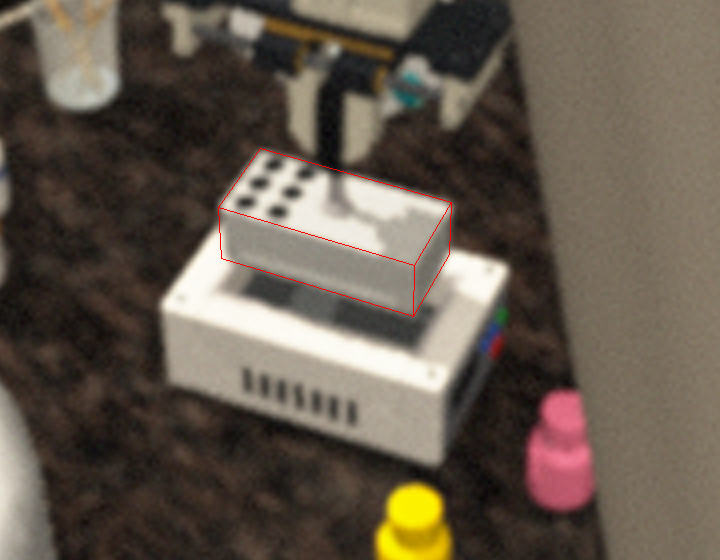

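View pics/t19.png

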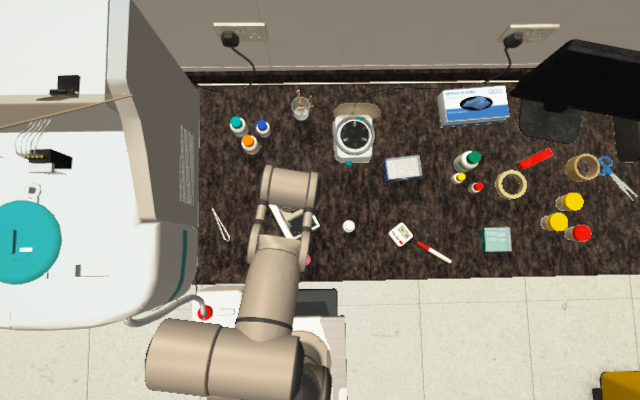

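View pics/w19.png

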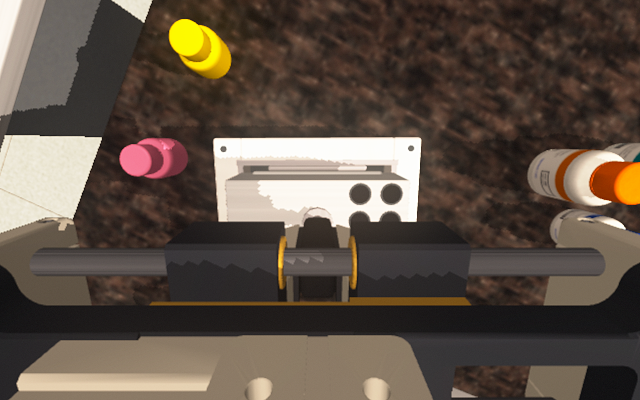

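Call:
servo_tool(targets="0 0 0 0;0 0 0 0;0 0 0 0")

```text
time: 40.38
tool_pos: [0.5189, 0.0164, 0.2014]
tool_rot: [3.132, -0.056, 2.039]
contact_force: [0.4, -0.6, -4.2]
opening: 0.0157
```

```bash
python3 st.py; python3 -c "
from cell import robot
print(robot.hand_in())"
```

```text
h [ -0.4  -0.5 201.4] F_h [ 0.  -0.7 -4.2] T_h [-0.17 -0.07 -0.03] z_h [ 0.01   0.056 -0.998] 40.375 0.015735712196359785 2.0389516995770745
the job is handed in; nothing more can be done
None
```

The job is handed in at 40.4 s. The bottle stands upright and released on the worktop to the right of the heater. I rocked the insert free one side at a time (first +y, then -y) and it hangs over the well in the gripper.

**Last checks:**
- **Height:** by the arm's own position the underside is about 23.5 mm above the heater's top. The fit to the scene picture says about 25.5 mm.
- **Centring:** straight over the well to within about 2 mm.
- **Level:** lean is about 0.01–0.02 rad sideways and 0.015–0.02 rad lengthwise, but the picture fits scatter by about that much.
- **Load:** the wrist reading is only the insert's weight, 4–5 N. The highest I saw while rocking was about 16 N.
- **Other objects:** in the top picture the timer, tip box and forceps look unmoved.

**What did not go smoothly:**
- **Tool tilt:** an early fast move tilted the tool by about 3°. I straightened it by pushing out to the edge of the arm's reach. There joint 3 read 0.0376 against the stated limit of 0.04, slightly under it, which may count against the run.
- **Extra nudges:** the insert first came out leaning about 3° sideways. I lowered it partly back into the well three times, above the rollers, and nudged it against the sides until it was level.

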